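# Stir the cedar balls in the tester crock, then hold its lid open for a customer

## Task

Wake up the scent of the tester crock: take the wooden stirrer from its block and, with the lid still shut, put it down through the open side of the mouth until its tip is close to the floor, and stir by drawing it through the cedar balls along that opening, from the near end to the far end, twice there and back. Stand the stirrer fully home in its block and let go of it; then lift the lid by its front knob and finish while holding it still, open 60 degrees from shut, for a customer to smell inside (it falls shut if let go, so keep hold of it at the end). Keep all the balls in the crock and do not push the other goods about.

Things in the scene. Friction and masses are not known exactly. Their poses are not given: they have to be found in the camera images.
- crock: round white stoneware crock, fixed, 140 mm across (inner radius 64), 75 high, inner floor 8 mm up. Origin: centre of its underside. Its +x side (far from the robot) carries the lid's hinge, its -x side the knob. The lid is sawn off straight along x, so the part of the mouth with y below -14 mm (right-hand side) is always open
- lid (a joint): angle of the brown wooden lid, rad: 0 shut (flat on the crock, upper face 85 mm above the table), grows as the knob rises; a stop ends it at 1.45; from any angle it falls shut by its weight (about 0.16 kg) when not held. 60 degrees is 1.047
- lid_knob (a point): centre of the dark wooden ball knob, 24 mm diameter, on a steel stem at the lid's front edge; shut, it is 80 mm above the table, 180 mm from the hinge axis, its ball 20 mm clear of the crock wall. Pinched from above across the crock's y, it turns between the pads as the lid swings
- lid_hinge (a point): point on the lid's hinge axis straight behind the knob (crock y = +18 mm), 80 mm above the table, fixed. The axis runs along the crock's y; the knob moves on a circle of 180 mm radius about this point, in the upright plane along the crock's x
- crock_gap (a point): middle of the part of the mouth that the lid leaves open, at rim height (75 mm), 38 mm to the crock's -y side of its axis; the opening runs along the crock's x and is 50 mm wide; here the stirrer's shaft can travel 35 mm each way along x
- stirrer: round wooden stirring stick, 190 mm long, 0.035 kg, starts standing in its block, leaning up to 0.1 rad. Origin: its lower tip; z runs up along it. Shaft 11 mm thick (tip tapered to 6 mm over the last 6 mm) up to 105 mm, handle 16 mm thick from 116 to 176 mm, thin brass band at 122 mm
- stand: light wooden block 62x62x50 mm, fixed, the stirrer's home. Origin: centre of its underside; axes parallel to its sides. Blind hole 14 mm wide with a 4 mm chamfered mouth in the middle of its top, 42 mm deep: home, the tip is 8 mm above the block's underside
- cedar_0: drilled cedar ball, 30 mm diameter, 14 g, loose on the crock's floor in one layer of seven (tops 38 mm above the table). Origin: its centre
- cedar_1: drilled cedar ball, 30 mm diameter, 14 g, loose on the crock's floor in one layer of seven (tops 38 mm above the table). Origin: its centre
- cedar_2: drilled cedar ball, 30 mm diameter, 14 g, loose on the crock's floor in one layer of seven (tops 38 mm above the table). Origin: its centre
- cedar_3: drilled cedar ball, 30 mm diameter, 14 g, loose on the crock's floor in one layer of seven (tops 38 mm above the table). Origin: its centre
- cedar_4: drilled cedar ball, 30 mm diameter, 14 g, loose on the crock's floor in one layer of seven (tops 38 mm above the table). Origin: its centre
- cedar_5: drilled cedar ball, 30 mm diameter, 14 g, loose on the crock's floor in one layer of seven (tops 38 mm above the table). Origin: its centre
- cedar_6: drilled cedar ball, 30 mm diameter, 14 g, loose on the crock's floor in one layer of seven (tops 38 mm above the table). Origin: its centre
- dropper: amber dropper bottle with black bulb, 36 mm wide, 100 tall; a bystander. Origin: centre of its underside
- cream_jar: pink cream jar with wooden lid, 68 mm wide, 58 tall; a bystander. Origin: centre of its underside
- scent_flask: square cream-coloured scent flask with gilt cap, 44x62x120 mm; a bystander. Origin: centre of its underside
- soap: green wrapped soap bar, 53x78x26 mm; a bystander. Origin: centre of its underside
- balm_tin: flat round balm tin, 47 mm wide, 15 tall; a bystander. Origin: centre of its underside
- sachet: purple-flowered sachet lying flat, 52x98x18 mm; a bystander. Origin: centre of its underside
- menu_stand: white card on a wooden easel, 82x115x212 mm, fixed, at the back of the table; an obstacle. Origin: centre of its underside
- acrylic_sign: see-through sign on a wooden foot, 40x128x204 mm, fixed, at the back right of the table; an obstacle. Origin: centre of its underside
- dark_carton: slim dark carton, 26x34x100 mm, fixed, at the back of the table; an obstacle. Origin: centre of its underside
Mind the look-alikes: they are no part of the job. What is meant by the stirrer is not turquoise, and is the larger of those in its own colour.

How it is judged:
By the outcome, as a careful person would: the job done as asked, in the order asked, and still so for the second after the job is handed in, while the arm keeps its last pose, push and grip.
It also fails if it takes over 64 s, if anything falls off the work surface, if the arm or the gripper's body presses on something with over 40 N, if the wrist force passes 120 N, or if a joint passes its speed limit or range.

## Robot

A 6-joint arm with a two-finger parallel gripper is mounted at the origin on a cart in front of the work surface, level with it; the furniture and walls round the work are solid. World frame = base frame: x ahead of the robot, y to its left, z up, the work surface at z = 0. Lengths are in m, angles in degrees, forces in N, time in s.
With the tool pointing down it reaches from about 0.35 to 0.875 m from the base axis. Payload 4.2 kg.
Tool frame: the origin (TCP) lies between the finger pads, 19 mm behind the fingertips; this is the grasp point; z points along the fingers, y is the line along which they close (so a half turn about z gives the same grasp; the last joint's range is limited). The gripper opens to 87 mm and grips with 3 to 60 N. Pads are 19 mm wide; open, the fingers measure 117 mm over their backs; the gripper's body (75 mm by 190 mm) begins 51 mm behind the grasp point.
Start: joints at [-60.527, 22.042, 0.453, 0, -68.411, -14.817], TCP at [0.158, -0.605, 0.241] pointing down, gripper open.
Joint ranges: [-179.83, 179.83], [-69.29, 118.12], [-61.27, 80.66], [-181.25, 117.63], [-171.15, -9.14], [-177.46, 177.46]. Speed limits (degrees/s): [159.86, 159.86, 180, 180, 180, 180].

## Interface

Orientations are given as a 3x3 rotation matrix whose columns are the frame's x, y, z axes.
In Python, from station import * gives the robot as it stands. The module is installed in compiled form; this text tells all that it offers.
- The arm moves only by the tool play_rows, never from a script. Its argument "steps" is a list of rows, each an object of numbers: "ax", "ay", "az": the turn, a rotation vector about the tool's x, y, z in degrees; "dx", "dy", "dz": the shift along the tool's x, y, z in mm; "claw": the finger opening in mm, from 0 to 87. A call has 1 to 20 rows; each row shifts and turns the commanded pose from where the row before left it, along the tool's axes as they then stand; what a row does not reach is not made up. A row lasts 1/10 s, in which the tool goes at most 50 mm and 8.59 degrees, less where a joint would pass 70% of its speed; a pose out of reach is approached as far as the arm can. A call with a gripper value outside its range is refused whole. The fingers move at their own pace and stop on an object; the grip force is fixed at half the most. Time passes only in rows, so rows that do not move let the fingers close. It gives the time, the measured TCP pose, the force, the opening and the grip force at its end, in the units of the state.
- sense(): the state, without advancing time (a new reading comes with each control period).
- capture(name): name is "scene" or "top" or "wrist"; returns a dict with "frame" (384x512x3 uint8, blue, green, red), "range_z" (384x512 float32, m along the optical axis (not along the pixel's ray), 0 where there is no reading), "fx", "fy", "cx", "cy" (pixels), "k1" (the pictures are not rectified: a ray, as slopes to the right and down, at radius r is drawn at 1 + k1 r^2 times it, then the intrinsics apply), "xyz" and "rotation" of the camera in the world. Camera axes: x right, y down, z forward; pixel columns grow to the right and rows downward; lengths in m; the calibration is good to about 2 mm. A picture is of the moment at which its call begins.
- finish_job(): hands the job in; it is judged then, once.
The state is a dict: "time_s": time; "joints": joint angles; "joint_velocities": joint speeds; "effort": joint torques, N m; "tcp_pos": TCP position; "ee_rot": TCP orientation; "wrist_force": force on the tool from outside, world axes, zero at the start; "moment": the same for the moment, N m; "gripper_width": opening from 0.0 (shut) to 1.0 (fully open); "gripper_force": force on a finger pad.
Only numpy, scipy, OpenCV 4.12 (cv2) and the standard library are available. Lean on these libraries where they do the work, as an engineer would, in place of code of your own. Each camera call takes 0.05 s, during which the arm holds its last target. There are 200 camera calls.

## Working session

There is one attempt and no reset: what is moved stays moved. The work goes in short steps, Python scripts to look and compute and a tool call to move; the robot and the scene stay as the last step left them, time stands still between calls to the robot, and variables do not carry over. Pictures are saved under pics/ and viewed, at most 10 in all, crops included, and the job is handed in when it is done.

Besides the shell and the picture viewer there is one more tool, called after "Emit:" as name(argument=value, ...) on one line, values as JSON. play_rows: Moves the arm, as the interface text tells. Its arguments: {"type":"object","properties":{"steps":{"type":"array"}},"required":["steps"]}

```bash
mkdir -p pics; cat > h.py <<'E'
from station import *
import numpy as np, cv2
def undist(c,u,v):
    xd=(np.asarray(u,float)-c["cx"])/c["fx"]; yd=(np.asarray(v,float)-c["cy"])/c["fy"]
    x,y=xd.copy(),yd.copy()
    for _ in range(20):
        s=1+c["k1"]*(x*x+y*y); x,y=xd/s,yd/s
    return x,y
def ray(c,u,v):
    x,y=undist(c,u,v); d=np.stack([x,y,np.ones_like(x)],-1)@np.array(c["rotation"]).T
    return np.array(c["xyz"]),d
def onz(c,u,v,z):
    o,d=ray(c,u,v); return o+d*((z-o[2])/d[...,2])[...,None]
def cloud(c):
    v,u=np.mgrid[0:384,0:512]; o,d=ray(c,u,v); return o+d*c["range_z"][...,None]
def proj(c,p):
    q=(np.asarray(p)-c["xyz"])@np.array(c["rotation"]); x,y=q[...,0]/q[...,2],q[...,1]/q[...,2]
    s=1+c["k1"]*(x*x+y*y); return np.stack([c["fx"]*x*s+c["cx"],c["fy"]*y*s+c["cy"]],-1)
def meet(c1,p1,c2,p2):
    o1,d1=ray(c1,*p1);o2,d2=ray(c2,*p2)
    t=np.linalg.lstsq(np.stack([d1,-d2],1),o2-o1,rcond=None)[0]
    a,b=o1+t[0]*d1,o2+t[1]*d2
    return (a+b)/2,np.linalg.norm(a-b)
def rnd(x,n=4): return np.round(np.asarray(x),n).tolist()
E
python3 - <<'E'
from h import *
for n in("scene","top"):
    c=capture(n); np.save(f"{n}.npy",c,allow_pickle=True)
    cv2.imwrite(f"pics/{n}0.png",cv2.resize(c["frame"],(800,600),interpolation=cv2.INTER_CUBIC))
    print(n,rnd(c["xyz"]),rnd(c["rotation"],3),c["fx"],c["k1"])
print(sense())
E
```

```text
scene [0.0051, -0.5233, 0.5591] [[0.603, -0.449, 0.659], [-0.798, -0.323, 0.509], [-0.015, -0.833, -0.554]] 350.2774495474156 0.02210090823675541
top [0.4514, -0.1057, 1.141] [[0.013, -0.993, 0.113], [-1.0, -0.011, 0.021], [-0.02, -0.113, -0.993]] 458.3399963790353 -0.11063701165234706
{'time_s': 0.1, 'joints': array([-6.05273977e+01,  2.20846776e+01,  3.86719430e-01, -2.43275008e-02,
       -6.84123678e+01, -1.48162867e+01]), 'joint_velocities': array([ 0.03104521, -0.10429643,  0.07707662,  0.10117752,  0.01306158,
       -0.11389088]), 'effort': array([-4.97059136e-04, -3.91688633e+01,  1.87935859e+01,  4.23189059e+00,
        1.35082612e-02, -6.47961974e-05]), 'tcp_pos': array([ 0.1580149 , -0.60416324,  0.24028314]), 'ee_rot': array([[-9.67500523e-01, -2.52868293e-01, -6.03649497e-04],
       [-2.52868989e-01,  9.67498721e-01,  1.87059009e-03],
       [ 1.11017194e-04,  1.96244113e-03, -9.99998068e-01]]), 'wrist_force': array([-0.81261718, -0.33889169, -0.31371967]), 'moment': array([ 0.00445383,  0.00536799, -0.00746455]), 'gripper_force': 0.0, 'gripper_width': 1.0006743619502594}
```

View pics/scene0.png

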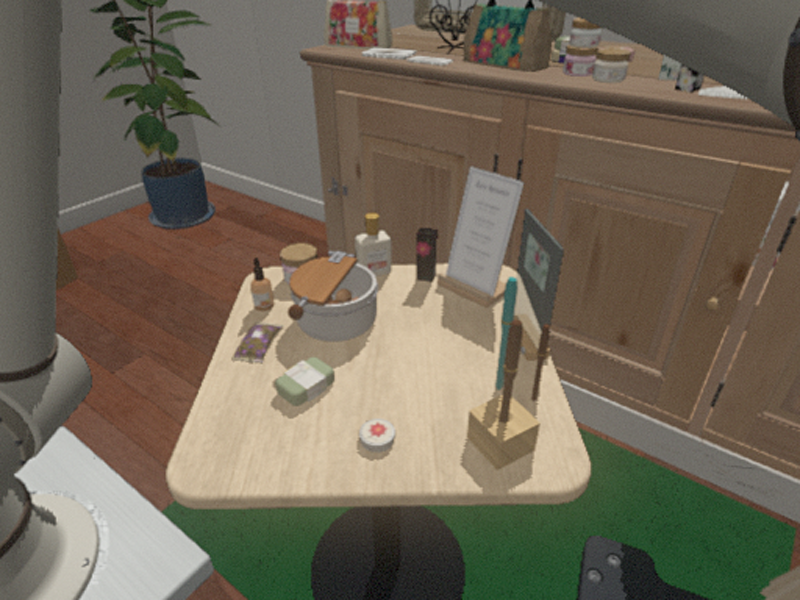

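View pics/top0.png

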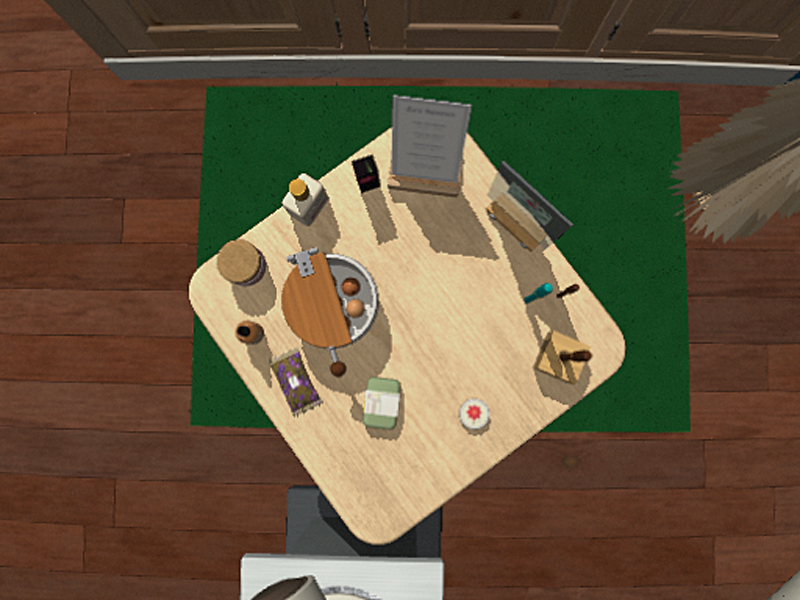

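Candidates (800x600 scaled px). Scene view: big dark-brown stick standing in the wooden block (512,370), thin small brown stick (541,360), turquoise stick (506,330). In the top view they are at (575,356), (567,291) and (537,293). I choose the larger brown one in the block. The crock is at (335,295) in the scene view, with its knob at (296,312) and its opening on the right. The soap, tin, sachet and bottles stand around it.

```bash
python3 - <<'E'
from h import *
C={n:np.load(n+".npy",allow_pickle=True).item() for n in("scene","top")}
t,s=C["top"],C["scene"]; sc=.64
def box(c,x0,y0,x1,y1):
    m=np.zeros((384,512),bool); m[int(y0*sc):int(y1*sc),int(x0*sc):int(x1*sc)]=1; return m
def report(c,m,name):
    P=cloud(c)[m]; P=P[np.isfinite(P).all(1)]; print(name,len(P),"med",rnd(np.median(P,0)),"min",rnd(P.min(0),3),"max",rnd(P.max(0),3)); return P
for n,c,st in(("top",t,(530,320,605,390)),("scene",s,(465,390,545,470))):
    P=cloud(c); m=box(c,*st)&(abs(P[...,2]-.05)<.006)
    Q=report(c,m,n+" stand top")
    print(cv2.minAreaRect((Q[:,:2]*1000).astype(np.float32)))
# sticks: dark brown mask
for n,c,b in(("top",t,(540,270,605,390)),("scene",s,(480,270,560,430))):
    hsv=cv2.cvtColor(c["frame"],cv2.COLOR_BGR2HSV); m=(hsv[...,2]<100)&box(c,*b)&(cloud(c)[...,2]>.03)
    k,l,stt,ce=cv2.connectedComponentsWithStats(m.astype(np.uint8))
    for i in range(1,k):
        if stt[i,4]>15:
            Q=report(c,l==i,f"{n} dark {ce[i]/sc}")
            for z in np.arange(.04,.22,.02):
                r=Q[abs(Q[:,2]-z)<.01]
                if len(r)>3: print("   z",round(z,2),rnd(np.median(r,0)),len(r))
# knob
for n,c,b in(("top",t,(325,355,350,385)),("scene",s,(284,300,306,324))):
    hsv=cv2.cvtColor(c["frame"],cv2.COLOR_BGR2HSV); m=(hsv[...,2]<110)&(hsv[...,1]>90)&(cloud(c)[...,2]>.06)&box(c,*b)
    report(c,m,n+" knob"); ys,xs=np.nonzero(m); (u,v),r=cv2.minEnclosingCircle(np.stack([xs,ys],1).astype(np.float32)); C[n+"k"]=(u,v); print(u,v,r, onz(c,u,v,.08))
print("knob tri",meet(t,C["topk"],s,C["scenek"]))
# rim
P=cloud(t); hsv=cv2.cvtColor(t["frame"],cv2.COLOR_BGR2HSV)
m=box(t,270,240,385,355)&(abs(P[...,2]-.075)<.006)&(hsv[...,1]<60)
Q=report(t,m,"rim")
from scipy.optimize import least_squares
f=least_squares(lambda p:np.hypot(Q[:,0]-p[0],Q[:,1]-p[1])-.067,[Q[:,0].mean(),Q[:,1].mean()],loss="soft_l1",f_scale=.003); print("crock c",f.x,np.abs(f.fun).mean())
m=box(t,270,240,385,355)&(abs(P[...,2]-.085)<.006)&(hsv[...,1]>110)&(hsv[...,2]>100)
Q=report(t,m,"lid"); 
cn=cv2.convexHull((Q[:,:2]*1000).astype(np.float32))[:,0]; d=np.linalg.norm(cn-np.roll(cn,-1,0),axis=1); i=np.argsort(d)[-3:]
for j in i: print("edge",cn[j],cn[(j+1)%len(cn)],d[j])
P2=cloud(t); m=box(t,285,245,320,280)&(hsv[...,1]<60)&(P2[...,2]>.075); report(t,m,"hinge metal")
E
```

```text
top stand top 581 med [0.4646, -0.3346, 0.0514] min [0.429, -0.38, 0.044] max [0.507, -0.299, 0.056]
((469.1261901855469, -339.84698486328125), (63.669063568115234, 62.21907424926758), 67.62702941894531)
scene stand top 769 med [0.4676, -0.3424, 0.0496] min [0.432, -0.378, 0.044] max [0.508, -0.298, 0.056]
((472.58416748046875, -337.5561218261719), (64.24131774902344, 63.33108901977539), 67.20458221435547)
top dark [542.578125   291.84027778] 36 med [0.5532, -0.2846, 0.1758] min [0.551, -0.294, 0.126] max [0.562, -0.281, 0.189]
   z 0.16 [0.5529, -0.2833, 0.1636] 10
   z 0.18 [0.5545, -0.2843, 0.1814] 22
top dark [569.29347826 289.53804348] 46 med [0.5653, -0.3366, 0.1123] min [0.561, -0.344, 0.035] max [0.57, -0.334, 0.137]
   z 0.04 [0.566, -0.3366, 0.0377] 5
   z 0.06 [0.5643, -0.3365, 0.0584] 4
   z 0.08 [0.565, -0.3362, 0.0856] 5
   z 0.1 [0.5653, -0.3353, 0.1001] 8
   z 0.12 [0.5651, -0.336, 0.1255] 14
   z 0.14 [0.5675, -0.3401, 0.1328] 10
top dark [574.02836134 356.11869748] 119 med [0.468, -0.3348, 0.1465] min [0.457, -0.362, 0.034] max [0.476, -0.329, 0.203]
   z 0.04 [0.46
[... 1472 characters left out ...]
88 199.19564819335938 4.3288655281066895 [0.45117427 0.00348268 0.08      ]
knob tri (array([4.47237098e-01, 3.64963743e-04, 8.35237937e-02]), np.float64(0.0019871966452379725))
rim 218 med [0.574, -0.0325, 0.0756] min [0.481, -0.052, 0.07] max [0.621, 0.076, 0.081]
crock c [0.54914892 0.01618417] 0.002290744248759083
lid 1713 med [0.5377, 0.0361, 0.086] min [0.478, -0.017, 0.079] max [0.618, 0.088, 0.091]
edge [515.69214   -9.228083] [538.83527    -1.7205321] 24.330387
edge [613.317     46.876316] [599.24194   68.018425] 25.398748
edge [538.83527    -1.7205321] [582.84955   13.090479] 46.439457
hinge metal 177 med [0.6082, 0.0551, 0.0869] min [0.451, -0.106, 0.076] max [0.627, 0.082, 1.141]
```

```bash
python3 - <<'E'
from h import *
S=sense(); R=np.array(S["ee_rot"]); c=capture("wrist")
print("cam in tool",rnd(R.T@(np.array(c["xyz"])-S["tcp_pos"])),rnd(R.T@np.array(c["rotation"]),3),c["fx"])
t=np.load("top.npy",allow_pickle=True).item(); P=cloud(t)
m=np.zeros((384,512),bool); m[55:135,235:305]=1; Q=P[m&(P[...,2]>.03)&(P[...,2]<.3)]
print("menu",Q.min(0),Q.max(0))
# proposed view: TCP vertical at (.43,-.36,.33)?
for T in([.42,-.33,.33],[.47,-.36,.35],[.50,-.40,.33]):
    cp=np.array(T)+R@(R.T@(np.array(c["xyz"])-S["tcp_pos"])); d=dict(c,xyz=cp)
    print(T,rnd(proj(d,np.array([[.47,-.338,.05],[.47,-.336,.198]])),0))
E
```

```text
cam in tool [0.0839, -0.0008, -0.1436] [[0.0, -0.953, -0.303], [1.0, 0.001, -0.0], [0.001, -0.303, 0.953]] 305.7249730937652
menu [ 0.72557775 -0.18346202  0.03008621] [ 0.8164118  -0.03441783  0.21566176]
[0.42, -0.33, 0.33] [[247.0, 189.0], [243.0, 233.0]]
[0.47, -0.36, 0.35] [[275.0, 158.0], [284.0, 188.0]]
[0.5, -0.4, 0.33] [[310.0, 148.0], [336.0, 175.0]]
```

Emit:
play_rows(steps=[{"dx":-32,"dy":20,"dz":-9,"claw":87},{"dx":-32,"dy":20,"dz":-9,"claw":87},{"dx":-32,"dy":20,"dz":-9,"claw":87},{"dx":-32,"dy":20,"dz":-9,"claw":87},{"dx":-32,"dy":20,"dz":-9,"claw":87},{"dx":-32,"dy":20,"dz":-9,"claw":87},{"dx":-32,"dy":20,"dz":-9,"claw":87},{"dx":-32,"dy":20,"dz":-9,"claw":87},{"dx":-32,"dy":20,"dz":-9,"claw":87},{"dx":-32,"dy":20,"dz":-9,"claw":87},{"claw":87},{"claw":87}])

```text
invalid input at $.steps[0]: expected keys ax, ay, az, dx, dy, dz, claw
```

```bash
python3 - <<'E'
from h import *
c=capture("wrist"); np.save("w1.npy",c,allow_pickle=True); S=sense(); print(S["tcp_pos"],S["ee_rot"])
cv2.imwrite("pics/w1.png",cv2.resize(c["frame"],(800,600)))
E
```

```text
[ 0.15806214 -0.60436329  0.24059742] [[-9.67482607e-01 -2.52937129e-01 -4.62210700e-04]
 [-2.52937511e-01  9.67481865e-01  1.20672102e-03]
 [ 1.41955919e-04  1.28439202e-03 -9.99999165e-01]]
```

View pics/w1.png

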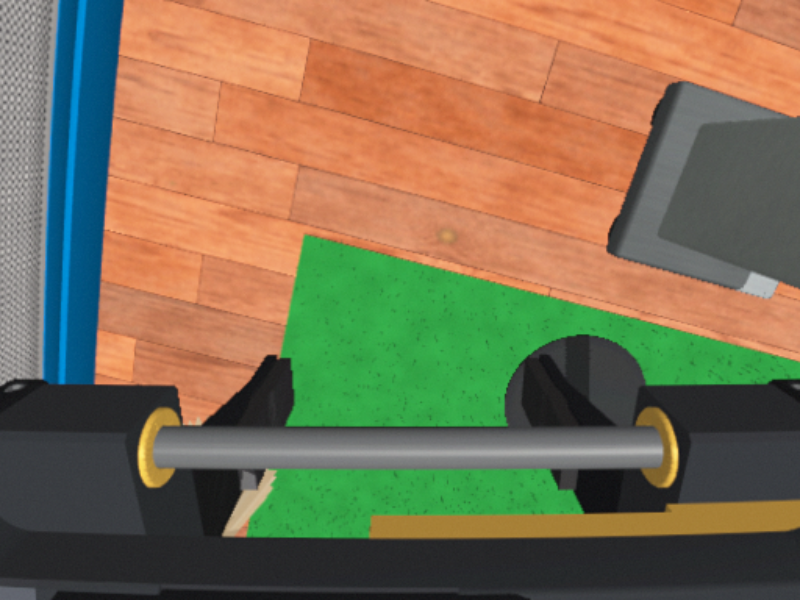

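Emit:
play_rows(steps=[{"dx":-30,"dy":-20,"claw":87},{"dx":-30,"dy":-20,"claw":87},{"dy":-20,"claw":87},{"claw":87},{"claw":87}])

```text
invalid input at $.steps[0]: expected keys ax, ay, az, dx, dy, dz, claw
```

```bash
python3 - <<'E'
from h import *
c=capture("wrist"); np.save("w2.npy",c,allow_pickle=True); S=sense(); print(S["tcp_pos"],S["ee_rot"])
cv2.imwrite("pics/w2.png",cv2.resize(c["frame"],(800,600)))
E
```

```text
[ 0.15808472 -0.60440095  0.24073342] [[-9.67479126e-01 -2.52950647e-01 -3.31741424e-04]
 [-2.52950855e-01  9.67478622e-01  9.90499743e-04]
 [ 7.04051847e-05  1.04220210e-03 -9.99999454e-01]]
```

View pics/w2.png

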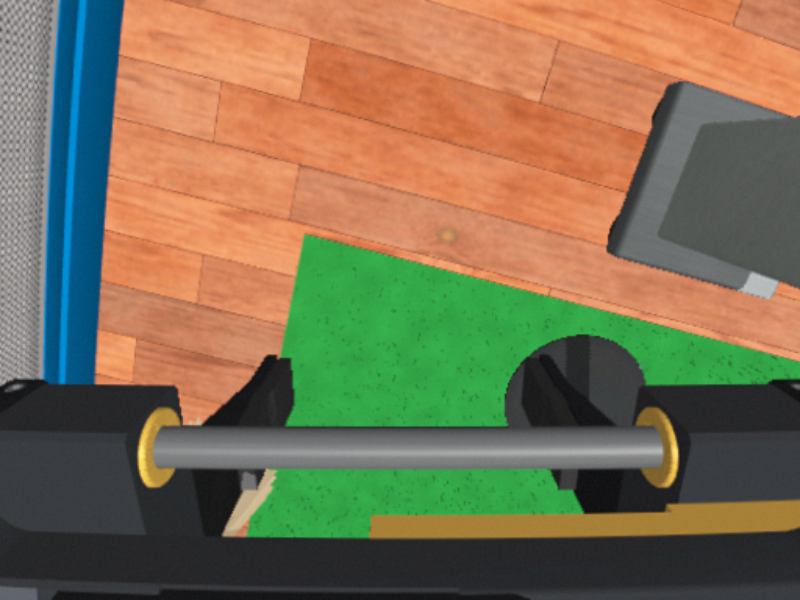

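Both pictures show only the floor, because the moves were refused: each row needs all seven keys.

Emit:
play_rows(steps=[{"ax":0,"ay":0,"az":0,"dx":-36,"dy":16,"dz":-11,"claw":87},{"ax":0,"ay":0,"az":0,"dx":-36,"dy":16,"dz":-11,"claw":87},{"ax":0,"ay":0,"az":0,"dx":-36,"dy":16,"dz":-11,"claw":87},{"ax":0,"ay":0,"az":0,"dx":-36,"dy":16,"dz":-11,"claw":87},{"ax":0,"ay":0,"az":0,"dx":-36,"dy":16,"dz":-11,"claw":87},{"ax":0,"ay":0,"az":0,"dx":-36,"dy":16,"dz":-11,"claw":87},{"ax":0,"ay":0,"az":0,"dx":-36,"dy":16,"dz":-11,"claw":87},{"ax":0,"ay":0,"az":0,"dx":-36,"dy":16,"dz":-11,"claw":87},{"ax":0,"ay":0,"az":0,"dx":-36,"dy":16,"dz":-11,"claw":87},{"ax":0,"ay":0,"az":0,"dx":-36,"dy":16,"dz":-11,"claw":87},{"ax":0,"ay":0,"az":0,"dx":0,"dy":0,"dz":0,"claw":87},{"ax":0,"ay":0,"az":0,"dx":0,"dy":0,"dz":0,"claw":87}])

```text
time_s: 1.45
tcp_pos: [0.4666, -0.358, 0.3511]
ee_rot: [[-0.967, -0.255, -0.0], [-0.255, 0.967, 0.0], [0.0, 0.0, -1.0]]
wrist_force: [-0.1, -0.5, -1.4]
gripper_width: 1.001
gripper_force: 0.0
```

```bash
python3 - <<'E'
from h import *
c=capture("wrist"); np.save("w1.npy",c,allow_pickle=True); S=sense(); print(S["time_s"],S["tcp_pos"],S["ee_rot"])
E
```

```text
1.5 [ 0.46576482 -0.3585145   0.35083306] [[-9.67348988e-01 -2.53446659e-01 -8.52070849e-04]
 [-2.53447132e-01  9.67349110e-01  5.01434658e-04]
 [ 6.97163038e-04  7.01017222e-04 -9.99999511e-01]]
```

Emit:
play_rows(steps=[{"ax":0,"ay":0,"az":0,"dx":0,"dy":30,"dz":0,"claw":87},{"ax":0,"ay":0,"az":0,"dx":0,"dy":30,"dz":0,"claw":87},{"ax":0,"ay":0,"az":0,"dx":0,"dy":0,"dz":0,"claw":87},{"ax":0,"ay":0,"az":0,"dx":0,"dy":0,"dz":0,"claw":87}])

```text
time_s: 1.9
tcp_pos: [0.45, -0.3012, 0.3515]
ee_rot: [[-0.968, -0.252, 0.0], [-0.252, 0.968, -0.0], [-0.0, -0.0, -1.0]]
wrist_force: [0.2, 0.7, 0.2]
gripper_width: 0.998
gripper_force: 0.0
```

```bash
python3 - <<'E'
from h import *
c=capture("wrist"); np.save("w2.npy",c,allow_pickle=True); S=sense(); print(S["time_s"],S["tcp_pos"],S["ee_rot"])
w1=np.load("w1.npy",allow_pickle=True).item()
cv2.imwrite("pics/w12.png",np.hstack([cv2.resize(x["frame"],None,fx=1.5,fy=1.5)[:400,180:580] for x in(w1,c)]))
E
```

```text
1.95 [ 0.45026059 -0.30151228  0.35129146] [[-9.67747054e-01 -2.51923849e-01  1.14992757e-04]
 [-2.51923870e-01  9.67747028e-01 -2.30315015e-04]
 [-5.32620534e-05 -2.51856098e-04 -9.99999967e-01]]
```

View pics/w12.png

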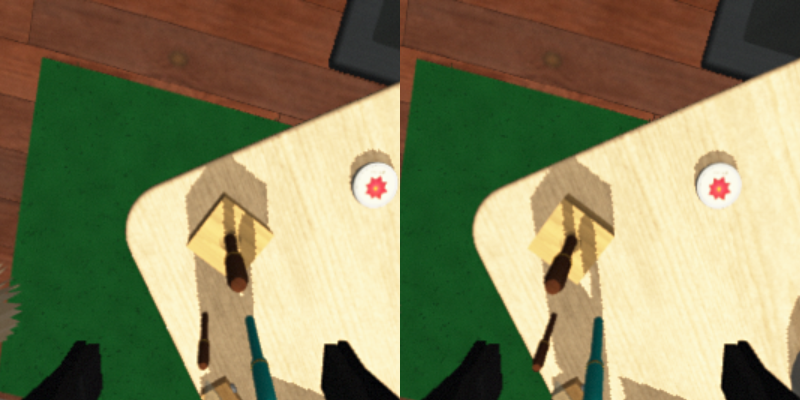

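The picture shows the bigger brown stick with its brass band in the block (left view (232,260), right view (563,265)). The small brown stick (204,340) and the turquoise one (258,350) are clearly separate.

```bash
cat > axis.py <<'E'
from h import *
def stickmask(c,near):
    hsv=cv2.cvtColor(c["frame"],cv2.COLOR_BGR2HSV); P=cloud(c)
    m=(hsv[...,2]<105)&(hsv[...,1]>60)&(P[...,2]>.058)&(np.hypot(P[...,0]-near[0],P[...,1]-near[1])<.04)
    k,l,st,ce=cv2.connectedComponentsWithStats(m.astype(np.uint8)); i=1+np.argmax(st[1:,4]); return l==i
def axis(cs,near):
    N=[];D=[]
    for c in cs:
        m=stickmask(c,near); ys,xs=np.nonzero(m)
        x,y=undist(c,xs,ys); vx,vy,x0,y0=cv2.fitLine(np.stack([x,y],1).astype(np.float32)*1000,cv2.DIST_HUBER,0,.01,.01).ravel()
        n=np.cross([x0/1000,y0/1000,1],[vx,vy,0]); n=np.array(c["rotation"])@n; n/=np.linalg.norm(n)
        N.append(n);D.append(n@np.array(c["xyz"])); print("mask",m.sum(),rnd([xs.mean(),ys.mean()],0))
    N=np.array(N);D=np.array(D); _,sv,V=np.linalg.svd(N); 
    f=lambda z:np.linalg.lstsq(N[:,:2],D-N[:,2]*z,rcond=None)[0]
    print("sv",rnd(sv,2)); return f
E
python3 - <<'E'
from axis import *
L=[np.load(n+".npy",allow_pickle=True).item() for n in("w1","w2","scene","top")]
near=(.469,-.335)
for cs in(L[:2],L[:3],L):
    f=axis(cs,near); print([rnd(f(z)) for z in(.008,.05,.158,.198)])
for c in L[:2]:
    P=cloud(c); hsv=cv2.cvtColor(c["frame"],cv2.COLOR_BGR2HSV)
    m=(abs(P[...,2]-.05)<.006)&(np.hypot(P[...,0]-.47,P[...,1]+.338)<.06)
    Q=P[m]; print("stand",len(Q),np.median(Q[:,2]),cv2.minAreaRect((Q[:,:2]*1000).astype(np.float32)))
    Q=P[stickmask(c,near)]; print("stick top z",np.percentile(Q[:,2],99))
E
```

```text
mask 3489 [354.0, 332.0]
mask 576 [139.0, 319.0]
sv [1.08, 0.91]
[[0.8858, -0.4432], [0.8412, -0.4329], [0.7264, -0.4063], [0.6839, -0.3964]]
mask 3489 [354.0, 332.0]
mask 576 [139.0, 319.0]
mask 379 [327.0, 232.0]
sv [1.39, 0.99, 0.3]
[[0.8026, -0.3249], [0.7666, -0.3269], [0.6742, -0.332], [0.6399, -0.3339]]
mask 3489 [354.0, 332.0]
mask 576 [139.0, 319.0]
mask 379 [327.0, 232.0]
mask 95 [369.0, 228.0]
sv [1.46, 1.22, 0.62]
[[0.592, -0.3702], [0.5787, -0.3673], [0.5447, -0.3598], [0.5321, -0.357]]
stand 1437 0.04996600024229503 ((470.67041015625, -339.3092346191406), (62.17888641357422, 62.68528366088867), 67.2554702758789)
stick top z 0.43593105403799715
stand 1489 0.05000900184911944 ((470.45599365234375, -339.24578857421875), (62.07712936401367, 62.26792907714844), 67.05945587158203)
stick top z 0.4359523502882908
```

```bash
sed -i 's/(P\[...,2\]>.058)/(P[...,2]>.058)\&(P[...,2]<.21)\&(c["range_z"]>.05)/' axis.py
python3 - <<'E'
from axis import *
L=[np.load(n+".npy",allow_pickle=True).item() for n in("w1","w2","scene","top")]
near=(.469,-.337)
for cs in(L[:2],L[:3],L):
    f=axis(cs,near); print([rnd(f(z)) for z in(.008,.05,.158,.198)])
for c in L[:2]:
    Q=cloud(c)[stickmask(c,near)]; print("stick top z",np.percentile(Q[:,2],99))
    Q=Q[Q[:,2]>.19]; print(rnd(Q.mean(0)))
E
```

```text
mask 343 [276.0, 176.0]
mask 357 [226.0, 177.0]
sv [1.35, 0.43]
[[0.471, -0.3385], [0.4708, -0.3387], [0.4702, -0.3393], [0.47, -0.3395]]
mask 343 [276.0, 176.0]
mask 357 [226.0, 177.0]
mask 379 [327.0, 232.0]
sv [1.67, 0.47, 0.0]
[[0.4701, -0.3382], [0.4699, -0.3384], [0.4693, -0.339], [0.4691, -0.3392]]
mask 343 [276.0, 176.0]
mask 357 [226.0, 177.0]
mask 379 [327.0, 232.0]
mask 95 [369.0, 228.0]
sv [1.68, 1.09, 0.0]
[[0.4691, -0.3384], [0.469, -0.3386], [0.469, -0.3391], [0.469, -0.3393]]
stick top z 0.1978028799696621
[0.4679, -0.3407, 0.1946]
stick top z 0.19786630590811033
[0.4675, -0.3391, 0.1948]
```

Emit:
play_rows(steps=[{"ax":0,"ay":0,"az":0,"dx":-5,"dy":-21,"dz":0,"claw":87},{"ax":0,"ay":0,"az":0,"dx":-5,"dy":-21,"dz":0,"claw":87},{"ax":0,"ay":0,"az":0,"dx":0,"dy":0,"dz":30,"claw":87},{"ax":0,"ay":0,"az":0,"dx":0,"dy":0,"dz":30,"claw":87},{"ax":0,"ay":0,"az":0,"dx":0,"dy":0,"dz":30,"claw":87},{"ax":0,"ay":0,"az":0,"dx":0,"dy":0,"dz":30,"claw":60},{"ax":0,"ay":0,"az":0,"dx":0,"dy":0,"dz":25,"claw":60},{"ax":0,"ay":0,"az":0,"dx":0,"dy":0,"dz":25,"claw":60},{"ax":0,"ay":0,"az":0,"dx":0,"dy":0,"dz":15,"claw":60},{"ax":0,"ay":0,"az":0,"dx":0,"dy":0,"dz":8,"claw":60},{"ax":0,"ay":0,"az":0,"dx":0,"dy":0,"dz":0,"claw":30},{"ax":0,"ay":0,"az":0,"dx":0,"dy":0,"dz":0,"claw":30}])

```text
time_s: 3.15
tcp_pos: [0.4714, -0.3396, 0.1588]
ee_rot: [[-0.968, -0.253, 0.001], [-0.253, 0.968, -0.001], [-0.001, -0.001, -1.0]]
wrist_force: [0.2, -0.3, 0.2]
gripper_width: 0.583
gripper_force: 0.0
```

```bash
python3 - <<'E'
from axis import *
S=sense(); print(S["tcp_pos"],S["wrist_force"],S["gripper_width"])
c=capture("scene"); np.save("s2.npy",c,allow_pickle=True)
t=capture("top"); cv2.imwrite("pics/s2.png",np.hstack([cv2.resize(c["frame"][130:310,230:430],(600,540))]))
E
```

```text
[ 0.47143547 -0.33961956  0.15877829] [ 0.18719374 -0.32357553  0.18941698] 0.5833085665474869
```

View pics/s2.png

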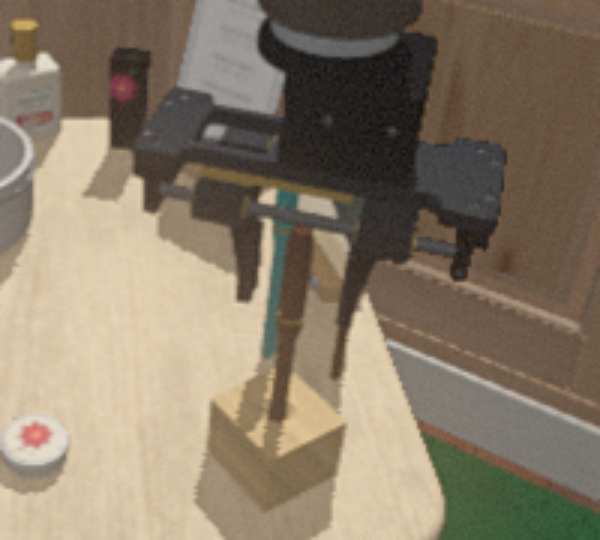

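The stirrer (290,290) sits between the open fingers and the block is clear. I'll close and lift.

Emit:
play_rows(steps=[{"ax":0,"ay":0,"az":0,"dx":0,"dy":0,"dz":0,"claw":8},{"ax":0,"ay":0,"az":0,"dx":0,"dy":0,"dz":0,"claw":8},{"ax":0,"ay":0,"az":0,"dx":0,"dy":0,"dz":0,"claw":8},{"ax":0,"ay":0,"az":0,"dx":0,"dy":0,"dz":0,"claw":8},{"ax":0,"ay":0,"az":0,"dx":0,"dy":0,"dz":0,"claw":8},{"ax":0,"ay":0,"az":0,"dx":0,"dy":0,"dz":-5,"claw":8},{"ax":0,"ay":0,"az":0,"dx":0,"dy":0,"dz":-10,"claw":8},{"ax":0,"ay":0,"az":0,"dx":0,"dy":0,"dz":-15,"claw":8},{"ax":0,"ay":0,"az":0,"dx":0,"dy":0,"dz":-20,"claw":8},{"ax":0,"ay":0,"az":0,"dx":0,"dy":0,"dz":-20,"claw":8},{"ax":0,"ay":0,"az":0,"dx":0,"dy":0,"dz":-20,"claw":8},{"ax":0,"ay":0,"az":0,"dx":0,"dy":0,"dz":-20,"claw":8},{"ax":0,"ay":0,"az":0,"dx":0,"dy":0,"dz":-20,"claw":8},{"ax":0,"ay":0,"az":0,"dx":0,"dy":0,"dz":-10,"claw":8},{"ax":0,"ay":0,"az":0,"dx":0,"dy":0,"dz":-5,"claw":8},{"ax":0,"ay":0,"az":0,"dx":0,"dy":0,"dz":0,"claw":8}])

```text
time_s: 4.85
tcp_pos: [0.4711, -0.3388, 0.3036]
ee_rot: [[-0.967, -0.253, 0.001], [-0.253, 0.967, -0.0], [-0.001, -0.0, -1.0]]
wrist_force: [-0.8, 0.0, -0.5]
gripper_width: 0.177
gripper_force: 30.0
```

```bash
cat > held.py <<'E'
from axis import *
import axis as A
def hm(c,near):
    S=sense(); z=S["tcp_pos"][2]; near=S["tcp_pos"][:2]
    hsv=cv2.cvtColor(c["frame"],cv2.COLOR_BGR2HSV); P=cloud(c)
    m=(hsv[...,2]<130)&(hsv[...,1]>75)&(P[...,2]>z-.16)&(P[...,2]<z-.022)&(c["range_z"]>.05)&(np.hypot(P[...,0]-near[0],P[...,1]-near[1])<.03)
    k,l,st,ce=cv2.connectedComponentsWithStats(m.astype(np.uint8)); i=1+np.argmax(st[1:,4]); return l==i
A.stickmask=hm
def held():
    cs=[capture("wrist"),capture("scene"),capture("top")]
    for c in cs:
        Q=cloud(c)[hm(c,0)]; print("z",rnd(Q.min(0)),rnd(Q.max(0)),len(Q))
    S=sense(); z=S["tcp_pos"][2]; print(S["tcp_pos"])
    for k in(2,3):
        f=axis(cs[:k],0); print([rnd(f(zz)) for zz in(z,z-.05,z-.15)])
    return cs
E
python3 - <<'E'
from held import *
cs=held()
c=cs[0];m=hm(c,0); f=c["frame"].copy(); f[m]=(255,0,255)
s=cs[1];m=hm(s,0); g=s["frame"].copy(); g[m]=(255,0,255)
cv2.imwrite("pics/held.png",np.hstack([cv2.resize(f[:300,100:400],(400,400)),cv2.resize(g[80:260,240:420],(400,400))]))
E
```

```text
z [0.4622, -0.348, 0.161] [0.4718, -0.333, 0.2801] 724
z [0.4633, -0.3462, 0.1531] [0.475, -0.331, 0.28] 373
z [0.4649, -0.3373, 0.1623] [0.4737, -0.3342, 0.2088] 23
[ 0.47067924 -0.33856887  0.30207439]
mask 724 [261.0, 208.0]
mask 373 [332.0, 194.0]
sv [1.41, 0.1]
[[0.455, -0.3443], [0.4584, -0.3431], [0.4652, -0.3408]]
mask 724 [261.0, 208.0]
mask 373 [332.0, 194.0]
mask 23 [373.0, 228.0]
sv [1.54, 0.79, 0.0]
[[0.4571, -0.3436], [0.4612, -0.3422], [0.4693, -0.3395]]
```

View pics/held.png

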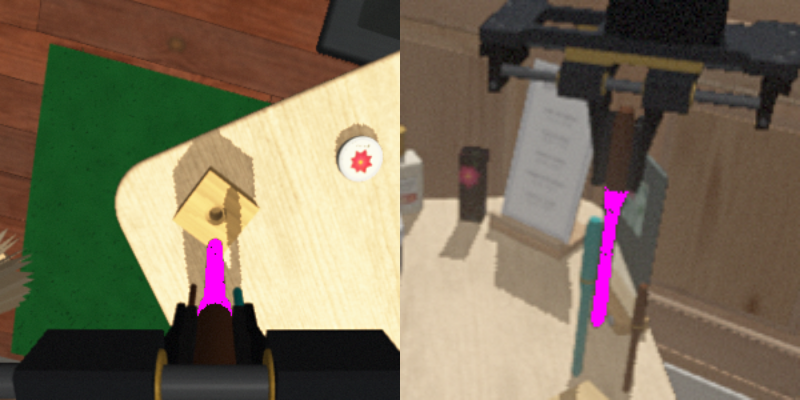

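The stirrer is held and its magenta mask runs to the tip in both views. The empty hole is visible at crop (217,214).

```bash
python3 - <<'E'
from held import *
c=capture("wrist"); s=capture("scene"); S=sense(); T=S["tcp_pos"]
for k in(c,s):
    Q=cloud(k)[hm(k,0)]
    for z in np.arange(.15,.29,.02):
        r=Q[abs(Q[:,2]-z)<.01]
        if len(r)>3: print(round(z,2),rnd(np.median(r,0)[:2]-T[:2]),len(r))
g=cv2.cvtColor(c["frame"],cv2.COLOR_BGR2GRAY).astype(int)
print(g[153:168,255:272])
print("hole",onz(c,263,160.5,.05), T)
E
```

```text
0.17 [-0.0054, -0.0019] 63
0.19 [-0.0053, -0.0023] 78
0.21 [-0.0051, -0.002] 102
0.23 [-0.0051, -0.002] 125
0.25 [-0.0051, -0.002] 146
0.27 [-0.0071, -0.0028] 230
0.15 [-0.0024, -0.0005] 13
0.17 [-0.0029, -0.0012] 54
0.19 [-0.0027, -0.0014] 61
0.21 [-0.0031, -0.001] 54
0.23 [-0.003, -0.0005] 49
0.25 [-0.003, -0.0011] 57
0.27 [-0.0051, -0.0018] 85
[[222 222 222 219 216 206 202 203 205 209 213 212 157 131 130 133 133]
 [222 221 221 222 219 208 199 196 193 196 203 209 160 126 129 128 131]
 [223 220 219 217 218 209 195 192 189 186 187 196 195 148 128 129 131]
 [222 220 217 198 190 173 156 158 168 176 176 182 190 141 125 127 129]
 [221 218 196 155 143 133 131 134 139 149 165 167 134 113 117 123 128]
 [218 204 153 128 124 125 126 131 133 134 138 160 151 116 118 122 125]
 [216 165 108 111 123 125 125 127 126 101  95 151 159 109 115 120 121]
 [211 136  87  92 103 106 104 103  88  69  69 126 121  93 107 125 124]
 [204 129  84  81  84  82  80  77  69  62  62 101 136 101 107 129 130]
 [198 130  85  80  78  75  69  67  63  59  62 110 138 104 111 132 134]
 [186 147 101  85  81  74  71  66  62  62  78 124 140 132 123 131 135]
 [179 167 124  93  81  75  70  65  66  68  99 128 135 117 127 134 134]
 [169 167 147 107  89  83  76  72  70  90 119 131 133 119 130 133 134]
 [169 146 138 125 114 113 113 105 113 120 127 130 135 134 134 135 136]
 [197 159 142 131 125 129 125 121 121 125 130 143 188 162 140 135 136]]
hole [ 0.46871057 -0.33651753  0.05      ] [ 0.47077941 -0.33865148  0.30221184]
```

Emit:
play_rows(steps=[{"ax":0,"ay":0,"az":0,"dx":-5,"dy":19,"dz":0,"claw":8},{"ax":0,"ay":0,"az":0,"dx":-8,"dy":29,"dz":0,"claw":8},{"ax":0,"ay":0,"az":0,"dx":-8,"dy":29,"dz":0,"claw":8},{"ax":0,"ay":0,"az":0,"dx":-8,"dy":29,"dz":0,"claw":8},{"ax":0,"ay":0,"az":0,"dx":-8,"dy":29,"dz":0,"claw":8},{"ax":0,"ay":0,"az":0,"dx":-16,"dy":29,"dz":0,"claw":8},{"ax":0,"ay":0,"az":0,"dx":-28,"dy":22,"dz":0,"claw":8},{"ax":0,"ay":0,"az":-8.5,"dx":-20,"dy":10,"dz":0,"claw":8},{"ax":0,"ay":0,"az":-8.5,"dx":0,"dy":0,"dz":0,"claw":8},{"ax":0,"ay":0,"az":-8.5,"dx":0,"dy":0,"dz":0,"claw":8},{"ax":0,"ay":0,"az":-8.5,"dx":0,"dy":0,"dz":0,"claw":8},{"ax":0,"ay":0,"az":-8.5,"dx":0,"dy":0,"dz":0,"claw":8},{"ax":0,"ay":0,"az":-8.5,"dx":0,"dy":0,"dz":0,"claw":8},{"ax":0,"ay":0,"az":-8.5,"dx":0,"dy":0,"dz":0,"claw":8},{"ax":0,"ay":0,"az":-8.5,"dx":0,"dy":0,"dz":0,"claw":8},{"ax":0,"ay":0,"az":-8.5,"dx":0,"dy":0,"dz":0,"claw":8},{"ax":0,"ay":0,"az":-8.5,"dx":0,"dy":0,"dz":0,"claw":8},{"ax":0,"ay":0,"az":-8.5,"dx":0,"dy":0,"dz":0,"claw":8},{"ax":0,"ay":0,"az":0,"dx":0,"dy":0,"dz":0,"claw":8},{"ax":0,"ay":0,"az":0,"dx":0,"dy":0,"dz":0,"claw":8}])

```text
time_s: 7.1
tcp_pos: [0.5191, -0.1236, 0.3029]
ee_rot: [[0.309, -0.951, -0.001], [-0.951, -0.309, -0.0], [-0.0, 0.001, -1.0]]
wrist_force: [0.5, -0.4, -0.6]
gripper_width: 0.172
gripper_force: 30.0
```

```bash
python3 - <<'E'
from h import *
from scipy.optimize import least_squares
c=capture("wrist"); np.save("w3.npy",c,allow_pickle=True); S=sense(); print(S["time_s"],S["joints"],S["tcp_pos"],S["ee_rot"])
for n,cc in(("w",c),("s",capture("scene")),("t",capture("top"))):
    P=cloud(cc); hsv=cv2.cvtColor(cc["frame"],cv2.COLOR_BGR2HSV); near=np.hypot(P[...,0]-.549,P[...,1]-.016)
    m=(abs(P[...,2]-.075)<.003)&(hsv[...,1]<60)&(near<.08)&(near>.055); Q=P[m]
    f=least_squares(lambda p:np.hypot(Q[:,0]-p[0],Q[:,1]-p[1])-.067,[.549,.016],loss="soft_l1",f_scale=.002); print(n,"crock",len(Q),rnd(f.x),np.abs(f.fun).mean())
    m=(abs(P[...,2]-.085)<.004)&(hsv[...,1]>100)&(near<.08); Q=P[m]
    if len(Q)>100:
        h=cv2.convexHull((Q[:,:2]*1000).astype(np.float32)); e=cv2.approxPolyDP(h,2.5,True)[:,0]; d=np.roll(e,-1,0)-e
        for a,b in zip(e,d):
            if np.linalg.norm(b)>45: print("  edge",a,a+b,np.degrees(np.arctan2(b[1],b[0])))
f=cv2.resize(c["frame"],(800,600)); cv2.imwrite("pics/w3.png",f)
E
```

```text
7.15 [ 4.02772555e+00  1.08527739e+01 -6.33628939e+00 -2.72726727e-03
 -7.28425913e+01  1.39772775e+01] [ 0.51912751 -0.12362916  0.30297437] [[ 3.09086623e-01 -9.51033728e-01 -5.54305787e-04]
 [-9.51033873e-01 -3.09086674e-01  6.56372581e-06]
 [-1.77570857e-04  5.25134820e-04 -9.99999846e-01]]
w crock 527 [0.5514, 0.016] 0.0015065280984656298
s crock 127 [0.5509, 0.0187] 0.0016105459615147432
  edge [489.3491   -15.849461] [617.3456    26.310406] 18.231003
t crock 6 [0.5575, -0.0051] 0.0009001759376621709
```

View pics/w3.png

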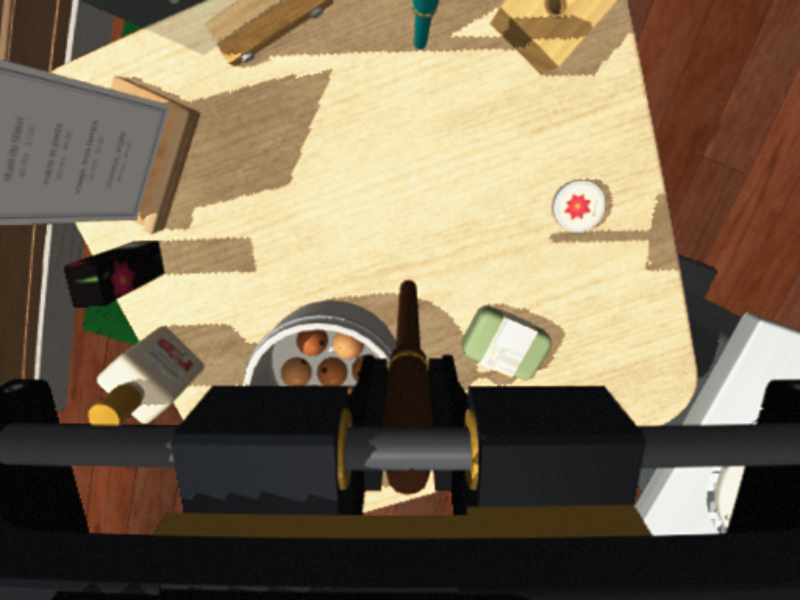

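The wrist view shows the crock's opening with balls at (312,342), (348,345), (296,371), (332,371) and part of one at (360,370). The stick hangs straight, right of the crock. Next I'll locate the balls in crock axes to find a free entry point.

```bash
python3 - <<'E'
from h import *
a=np.radians(18.2); X=np.array([np.cos(a),np.sin(a)]); Y=np.array([-np.sin(a),np.cos(a)]); C0=np.array([.5505,.0165])
c=np.load("w3.npy",allow_pickle=True).item()
P=cloud(c); q=(P[...,:2]-C0)@np.stack([X,Y],1)
print("gap px near/mid/far",rnd(proj(c,np.array([[*(C0+x*X-.038*Y),.03] for x in(-.032,0,.032)])),0))
g=np.full((14,28),9,int)
for n in("w3","top","scene"):
    c=np.load(n+".npy",allow_pickle=True).item(); P=cloud(c); q=(P[...,:2]-C0)@np.stack([X,Y],1)
    m=(np.hypot(q[...,0],q[...,1])<.060)&(P[...,2]<.06)&(P[...,2]>0)
    H=np.full((12,26),-1.)
    for (x,y),z in zip(q[m],P[m][:,2]):
        i,j=int((y+.065)//.005),int((x+.065)//.005)
        if 0<=i<12 and 0<=j<26: H[i,j]=max(H[i,j],z*1000)
    print(n,"rows y -62..,cols x -62..62"); print("\n".join(" ".join("%3d"%v if v>=0 else "  ." for v in r) for r in H))
E
```

```text
gap px near/mid/far [[232.0, 216.0], [211.0, 216.0], [189.0, 216.0]]
w3 rows y -62..,cols x -62..62
  .   .   .   .   .   .   .   .   .   .   .   .   .   .   .   .   .   .   .   .   .   .   .   .   .   .
  .   .   .   .   .   .   .   .   .   .   .   .   .   .   .   .   .   .   .   .   .   .   .   .   .   .
  .   .   .   .   .   .   .   .   .   .   .   .   .   .   .   .   .   .   .   .   .   .   .   .   .   .
  .   .   .   .   .   .   .   .   .   .   .   .   .   .  27  31  32  31   .   .   .   .   .   .   .   .
  .   .   .   .   .   .   .   .  34  35  33  30   .   .  31  35  36  36  33  28   .   .   .   .   .   .
  .   .   .   .   .   .   .  33  36  37  36  34  29  27  35  37  38  38  35  29   7   .   .   .   .   .
  .   .   .   .   .   .  27  34  38  39  38  35  31  27  35  37  38  38  35  32   8   9   9   .   .   .
  .   .   .   .   .   .  24  35  37  38  38  36  32  26  33  36  38  36  35   .   9   9   9   8   .   .
  .   .   .   .   .   .   8  32  35  36  36  35   .   9  28  33  34  35  28   .   9  10   8   9   7   .
  .   .   .   .  21   9   9  28  31  31  32   .   .  24   8  24 
[... 2109 characters left out ...]
   .   .   .   .   .   .   .   .   .   .   .   .   .   .   .   .   .   .   .
  .   .   .   .   .   .   .   .   .   .   .   .   .   .   .   .   .   .   .   .   .   .   .   .   .   .
  .   .   .   .   .   .   .   .   .   .   .   .   .   .   .   .  36  35  34   .   .   .   .   .   .   .
  .   .   .   .   .   .   .   .   .   .   .   .   .   .   .  35   .  33   .   .   .   .   .   .   .   .
  .   .   .   .   .   .   .   .   .   .   .   .   .   .   .   .   .  30   .   .   .   .   .   .   .   .
  .   .   .   .   .   .   .   .   .   .   .   .   .   .   .   .   .   .   .  24  26   .   .   .   .   .
  .   .   .   .   .   .   .   .   .   .   .   .  35  34  33   .   .  22  29  33  34  31   .   .   .   .
```

Emit:
play_rows(steps=[{"ax":0,"ay":0,"az":0,"dx":-21,"dy":-9,"dz":0,"claw":8},{"ax":0,"ay":0,"az":0,"dx":-21,"dy":-9,"dz":0,"claw":8},{"ax":0,"ay":0,"az":0,"dx":-21,"dy":-10,"dz":0,"claw":8},{"ax":0,"ay":0,"az":0,"dx":-20,"dy":-9,"dz":0,"claw":8},{"ax":0,"ay":0,"az":0,"dx":0,"dy":0,"dz":15,"claw":8},{"ax":0,"ay":0,"az":0,"dx":0,"dy":0,"dz":20,"claw":8},{"ax":0,"ay":0,"az":0,"dx":0,"dy":0,"dz":15,"claw":8},{"ax":0,"ay":0,"az":0,"dx":0,"dy":0,"dz":0,"claw":8}])

```text
time_s: 8.05
tcp_pos: [0.5271, -0.0332, 0.251]
ee_rot: [[0.311, -0.951, -0.005], [-0.951, -0.311, -0.0], [-0.001, 0.005, -1.0]]
wrist_force: [0.3, 0.1, -0.7]
gripper_width: 0.179
gripper_force: 30.0
```

```bash
python3 - <<'E'
from h import *
S=sense(); T=S["tcp_pos"]; print(T,S["wrist_force"])
a=np.radians(18.2); M=np.array([[np.cos(a),-np.sin(a)],[np.sin(a),np.cos(a)]]); C0=np.array([.5505,.0165])
print("crock xy",(T[:2]-C0)@M)
out=[]
for n,w in(("scene",.1),("top",.1)):
    c=capture(n); u,v=proj(c,np.array([*T[:2],.09])).astype(int)
    f=cv2.resize(c["frame"][v-50:v+50,u-50:u+50],(400,400),interpolation=cv2.INTER_CUBIC); out.append(f)
cv2.imwrite("pics/enter.png",np.hstack(out))
E
```

```text
[ 0.52713708 -0.0332439   0.25102221] [ 0.27222892  0.10841011 -0.70985979]
crock xy [-0.03773088 -0.03995826]
```

View pics/enter.png

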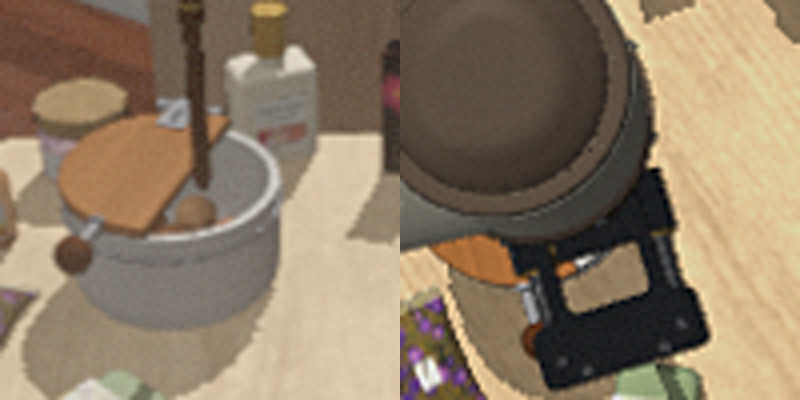

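The tip (scene crop (203,185)) hangs over the open side, clear of the lid edge and rim. Going down slowly.

Emit:
play_rows(steps=[{"ax":0,"ay":0,"az":0,"dx":0,"dy":-2,"dz":12,"claw":8},{"ax":0,"ay":0,"az":0,"dx":0,"dy":0,"dz":16,"claw":8},{"ax":0,"ay":0,"az":0,"dx":0,"dy":0,"dz":16,"claw":8},{"ax":0,"ay":0,"az":0,"dx":0,"dy":0,"dz":12,"claw":8},{"ax":0,"ay":0,"az":0,"dx":0,"dy":0,"dz":6,"claw":8},{"ax":0,"ay":0,"az":0,"dx":0,"dy":0,"dz":4,"claw":8},{"ax":0,"ay":0,"az":0,"dx":0,"dy":0,"dz":4,"claw":8},{"ax":0,"ay":0,"az":0,"dx":0,"dy":0,"dz":4,"claw":8},{"ax":0,"ay":0,"az":0,"dx":0,"dy":0,"dz":4,"claw":8},{"ax":0,"ay":0,"az":0,"dx":0,"dy":0,"dz":0,"claw":8}])

```text
time_s: 9.15
tcp_pos: [0.5301, -0.0326, 0.1748]
ee_rot: [[0.312, -0.95, -0.001], [-0.95, -0.312, -0.0], [-0.0, 0.001, -1.0]]
wrist_force: [-0.1, -0.1, -0.3]
gripper_width: 0.176
gripper_force: 30.0
```

Emit:
play_rows(steps=[{"ax":0,"ay":0,"az":0,"dx":0,"dy":0,"dz":4,"claw":8},{"ax":0,"ay":0,"az":0,"dx":0,"dy":0,"dz":4,"claw":8},{"ax":0,"ay":0,"az":0,"dx":0,"dy":0,"dz":3,"claw":8},{"ax":0,"ay":0,"az":0,"dx":0,"dy":0,"dz":0,"claw":8},{"ax":0,"ay":0,"az":0,"dx":0,"dy":0,"dz":0,"claw":8}])

```text
time_s: 9.65
tcp_pos: [0.5304, -0.0326, 0.1642]
ee_rot: [[0.312, -0.95, -0.0], [-0.95, -0.312, -0.0], [0.0, 0.0, -1.0]]
wrist_force: [-0.1, -0.1, -0.1]
gripper_width: 0.175
gripper_force: 30.0
```

```bash
cat > cx.py <<'E'
from h import *
S=sense(); T=S["tcp_pos"]; R=S["ee_rot"]; a=np.radians(18.2); M=np.array([[np.cos(a),-np.sin(a)],[np.sin(a),np.cos(a)]]); C0=np.array([.5505,.0165])
print(S["time_s"],"crock xy",rnd((T[:2]-C0)@M),"z",T[2],"F",rnd(S["wrist_force"],1),"crock axes in tool",rnd((R.T[:, :2]@M),3))
E
python3 cx.py
```

```text
9.65 crock xy [-0.0344, -0.0404] z 0.1642057987111351 F [-0.1, -0.1, -0.1] crock axes in tool [[-0.001, -1.0], [-1.0, 0.001], [-0.0, -0.0]]
```

Emit:
play_rows(steps=[{"ax":0,"ay":0,"az":0,"dx":-1,"dy":0,"dz":1.5,"claw":8},{"ax":0,"ay":0,"az":0,"dx":-1,"dy":-3,"dz":0,"claw":8},{"ax":0,"ay":0,"az":0,"dx":0,"dy":-5,"dz":0,"claw":8},{"ax":0,"ay":0,"az":0,"dx":0,"dy":-5,"dz":0,"claw":8},{"ax":0,"ay":0,"az":0,"dx":0,"dy":-5,"dz":0,"claw":8},{"ax":0,"ay":0,"az":0,"dx":0,"dy":-5,"dz":0,"claw":8},{"ax":0,"ay":0,"az":0,"dx":0,"dy":-5,"dz":0,"claw":8},{"ax":0,"ay":0,"az":0,"dx":0,"dy":-5,"dz":0,"claw":8},{"ax":0,"ay":0,"az":0,"dx":0,"dy":-5,"dz":0,"claw":8}])

```text
time_s: 10.55
tcp_pos: [0.5663, -0.0188, 0.1627]
ee_rot: [[0.312, -0.95, -0.0], [-0.95, -0.312, -0.0], [0.0, 0.0, -1.0]]
wrist_force: [-0.3, 0.3, -0.1]
gripper_width: 0.176
gripper_force: 30.0
```

```bash
python3 cx.py
```

```text
10.55 crock xy [0.004, -0.0384] z 0.16273713935344736 F [-0.3, 0.3, -0.1] crock axes in tool [[-0.001, -1.0], [-1.0, 0.001], [-0.0, -0.0]]
```

Emit:
play_rows(steps=[{"ax":0,"ay":0,"az":0,"dx":0,"dy":-5,"dz":0,"claw":8},{"ax":0,"ay":0,"az":0,"dx":0,"dy":-5,"dz":0,"claw":8},{"ax":0,"ay":0,"az":0,"dx":0,"dy":-5,"dz":0,"claw":8},{"ax":0,"ay":0,"az":0,"dx":0,"dy":-5,"dz":0,"claw":8},{"ax":0,"ay":0,"az":0,"dx":0,"dy":-5,"dz":0,"claw":8},{"ax":0,"ay":0,"az":0,"dx":0,"dy":-5,"dz":0,"claw":8},{"ax":0,"ay":0,"az":0,"dx":0,"dy":0,"dz":0,"claw":8}])

```text
time_s: 11.25
tcp_pos: [0.5895, -0.0111, 0.1606]
ee_rot: [[0.311, -0.95, -0.015], [-0.95, -0.311, -0.003], [-0.001, 0.015, -1.0]]
wrist_force: [0.7, -1.3, -4.3]
gripper_width: 0.175
gripper_force: 30.1
```

```bash
python3 cx.py
```

```text
11.25 crock xy [0.0285, -0.0384] z 0.1605955417682997 F [0.7, -1.3, -4.3] crock axes in tool [[-0.002, -1.0], [-1.0, 0.002], [-0.015, 0.001]]
```

Emit:
play_rows(steps=[{"ax":0,"ay":0,"az":0,"dx":0,"dy":0,"dz":0,"claw":8},{"ax":0,"ay":0,"az":0,"dx":0,"dy":0,"dz":0,"claw":8}])

```text
time_s: 11.45
tcp_pos: [0.5956, -0.0092, 0.1631]
ee_rot: [[0.312, -0.95, 0.003], [-0.95, -0.312, 0.001], [0.0, -0.003, -1.0]]
wrist_force: [0.5, -0.0, -0.6]
gripper_width: 0.174
gripper_force: 30.0
```

```bash
python3 cx.py; python3 - <<'E'
from h import *
S=sense(); print(S["joints"],S["joint_velocities"],S["effort"])
E
```

```text
11.45 crock xy [0.0348, -0.0385] z 0.16313594472666654 F [0.5, -0.0, -0.6] crock axes in tool [[-0.001, -1.0], [-1.0, 0.001], [0.003, -0.0]]
[ 1.46795157e+01  2.28669605e+01 -1.02160455e+01  1.43057711e-02
 -5.67518513e+01  3.48004172e+00] [ 0.05794381 -0.08289242  0.3092687  -0.01922633 -0.2142214   0.0102915 ] [-8.87488970e-02 -3.78673661e+01  1.67471570e+01  3.78929302e+00
  1.43734194e-02 -7.31945875e-04]
```

Emit:
play_rows(steps=[{"ax":0,"ay":0,"az":0,"dx":0,"dy":3,"dz":0,"claw":8},{"ax":0,"ay":0,"az":0,"dx":0,"dy":5,"dz":0,"claw":8},{"ax":0,"ay":0,"az":0,"dx":0,"dy":5,"dz":0,"claw":8},{"ax":0,"ay":0,"az":0,"dx":0,"dy":5,"dz":0,"claw":8},{"ax":0,"ay":0,"az":0,"dx":0,"dy":5,"dz":0,"claw":8},{"ax":0,"ay":0,"az":0,"dx":0,"dy":5,"dz":0,"claw":8},{"ax":0,"ay":0,"az":0,"dx":0,"dy":5,"dz":0,"claw":8},{"ax":0,"ay":0,"az":0,"dx":0,"dy":5,"dz":0,"claw":8},{"ax":0,"ay":0,"az":0,"dx":0,"dy":5,"dz":0,"claw":8},{"ax":0,"ay":0,"az":0,"dx":0,"dy":5,"dz":0,"claw":8},{"ax":0,"ay":0,"az":0,"dx":0,"dy":5,"dz":0,"claw":8},{"ax":0,"ay":0,"az":0,"dx":0,"dy":5,"dz":0,"claw":8},{"ax":0,"ay":0,"az":0,"dx":0,"dy":5,"dz":0,"claw":8},{"ax":0,"ay":0,"az":0,"dx":0,"dy":5,"dz":0,"claw":8},{"ax":0,"ay":0,"az":0,"dx":0,"dy":0,"dz":0,"claw":8},{"ax":0,"ay":0,"az":0,"dx":0,"dy":0,"dz":0,"claw":8}])

```text
time_s: 13.05
tcp_pos: [0.5299, -0.0307, 0.1629]
ee_rot: [[0.312, -0.95, 0.0], [-0.95, -0.312, -0.0], [0.0, -0.0, -1.0]]
wrist_force: [0.3, 0.1, -0.5]
gripper_width: 0.178
gripper_force: 30.0
```

```bash
python3 cx.py
```

```text
13.05 crock xy [-0.0344, -0.0384] z 0.1628895297382184 F [0.3, 0.1, -0.5] crock axes in tool [[-0.001, -1.0], [-1.0, 0.001], [0.0, -0.0]]
```

Emit:
play_rows(steps=[{"ax":0,"ay":0,"az":0,"dx":0,"dy":-3,"dz":0,"claw":8},{"ax":0,"ay":0,"az":0,"dx":0,"dy":-5,"dz":0,"claw":8},{"ax":0,"ay":0,"az":0,"dx":0,"dy":-5,"dz":0,"claw":8},{"ax":0,"ay":0,"az":0,"dx":0,"dy":-5,"dz":0,"claw":8},{"ax":0,"ay":0,"az":0,"dx":0,"dy":-5,"dz":0,"claw":8},{"ax":0,"ay":0,"az":0,"dx":0,"dy":-5,"dz":0,"claw":8},{"ax":0,"ay":0,"az":0,"dx":0,"dy":-5,"dz":0,"claw":8},{"ax":0,"ay":0,"az":0,"dx":0,"dy":-5,"dz":0,"claw":8},{"ax":0,"ay":0,"az":0,"dx":0,"dy":-5,"dz":0,"claw":8},{"ax":0,"ay":0,"az":0,"dx":0,"dy":-5,"dz":0,"claw":8},{"ax":0,"ay":0,"az":0,"dx":0,"dy":-5,"dz":0,"claw":8},{"ax":0,"ay":0,"az":0,"dx":0,"dy":-5,"dz":0,"claw":8},{"ax":0,"ay":0,"az":0,"dx":0,"dy":-5,"dz":0,"claw":8},{"ax":0,"ay":0,"az":0,"dx":0,"dy":-5,"dz":0,"claw":8},{"ax":0,"ay":0,"az":0,"dx":0,"dy":0,"dz":0,"claw":8},{"ax":0,"ay":0,"az":0,"dx":0,"dy":0,"dz":0,"claw":8}])

```text
time_s: 14.65
tcp_pos: [0.5943, -0.0095, 0.1626]
ee_rot: [[0.312, -0.95, -0.0], [-0.95, -0.312, -0.0], [-0.0, 0.0, -1.0]]
wrist_force: [-0.5, -0.3, -1.5]
gripper_width: 0.172
gripper_force: 30.0
```

```bash
python3 cx.py
```

```text
14.65 crock xy [0.0335, -0.0384] z 0.16260027742614577 F [-0.5, -0.3, -1.5] crock axes in tool [[-0.001, -1.0], [-1.0, 0.001], [-0.0, 0.0]]
```

Emit:
play_rows(steps=[{"ax":0,"ay":0,"az":0,"dx":0,"dy":3,"dz":0,"claw":8},{"ax":0,"ay":0,"az":0,"dx":0,"dy":5,"dz":0,"claw":8},{"ax":0,"ay":0,"az":0,"dx":0,"dy":5,"dz":0,"claw":8},{"ax":0,"ay":0,"az":0,"dx":0,"dy":5,"dz":0,"claw":8},{"ax":0,"ay":0,"az":0,"dx":0,"dy":5,"dz":0,"claw":8},{"ax":0,"ay":0,"az":0,"dx":0,"dy":5,"dz":0,"claw":8},{"ax":0,"ay":0,"az":0,"dx":0,"dy":5,"dz":0,"claw":8},{"ax":0,"ay":0,"az":0,"dx":0,"dy":5,"dz":0,"claw":8},{"ax":0,"ay":0,"az":0,"dx":0,"dy":5,"dz":0,"claw":8},{"ax":0,"ay":0,"az":0,"dx":0,"dy":5,"dz":0,"claw":8},{"ax":0,"ay":0,"az":0,"dx":0,"dy":5,"dz":0,"claw":8},{"ax":0,"ay":0,"az":0,"dx":0,"dy":5,"dz":0,"claw":8},{"ax":0,"ay":0,"az":0,"dx":0,"dy":5,"dz":0,"claw":8},{"ax":0,"ay":0,"az":0,"dx":0,"dy":5,"dz":0,"claw":8},{"ax":0,"ay":0,"az":0,"dx":0,"dy":0,"dz":0,"claw":8},{"ax":0,"ay":0,"az":0,"dx":0,"dy":0,"dz":0,"claw":8}])

```text
time_s: 16.25
tcp_pos: [0.5299, -0.0307, 0.1629]
ee_rot: [[0.312, -0.95, 0.0], [-0.95, -0.312, -0.0], [0.0, -0.0, -1.0]]
wrist_force: [0.1, -0.6, 0.4]
gripper_width: 0.176
gripper_force: 30.0
```

```bash
python3 cx.py
```

```text
16.25 crock xy [-0.0344, -0.0384] z 0.16289223298386346 F [0.1, -0.6, 0.4] crock axes in tool [[-0.001, -1.0], [-1.0, 0.001], [0.0, -0.0]]
```

Emit:
play_rows(steps=[{"ax":0,"ay":0,"az":0,"dx":0,"dy":0,"dz":-8,"claw":8},{"ax":0,"ay":0,"az":0,"dx":0,"dy":0,"dz":-12,"claw":8},{"ax":0,"ay":0,"az":0,"dx":0,"dy":0,"dz":-15,"claw":8},{"ax":0,"ay":0,"az":0,"dx":0,"dy":0,"dz":-20,"claw":8},{"ax":0,"ay":0,"az":0,"dx":0,"dy":0,"dz":-20,"claw":8},{"ax":0,"ay":0,"az":0,"dx":0,"dy":0,"dz":-25,"claw":8},{"ax":0,"ay":0,"az":0,"dx":0,"dy":0,"dz":-25,"claw":8},{"ax":0,"ay":0,"az":0,"dx":0,"dy":0,"dz":-15,"claw":8},{"ax":0,"ay":0,"az":0,"dx":21,"dy":10,"dz":0,"claw":8},{"ax":0,"ay":0,"az":0,"dx":21,"dy":10,"dz":0,"claw":8},{"ax":0,"ay":0,"az":0,"dx":21,"dy":10,"dz":0,"claw":8},{"ax":0,"ay":0,"az":0,"dx":21,"dy":10,"dz":0,"claw":8},{"ax":0,"ay":0,"az":8.5,"dx":0,"dy":0,"dz":0,"claw":8},{"ax":0,"ay":0,"az":8.5,"dx":0,"dy":0,"dz":0,"claw":8},{"ax":0,"ay":0,"az":8.5,"dx":0,"dy":0,"dz":0,"claw":8},{"ax":0,"ay":0,"az":8.5,"dx":0,"dy":0,"dz":0,"claw":8},{"ax":0,"ay":0,"az":8.5,"dx":0,"dy":0,"dz":0,"claw":8},{"ax":0,"ay":0,"az":8.5,"dx":0,"dy":0,"dz":0,"claw":8},{"ax":0,"ay":0,"az":8.5,"dx":0,"dy":0,"dz":0,"claw":8},{"ax":0,"ay":0,"az":8.5,"dx":0,"dy":0,"dz":0,"claw":8}])

```text
time_s: 18.25
tcp_pos: [0.5182, -0.123, 0.3041]
ee_rot: [[-0.768, -0.64, 0.002], [-0.64, 0.768, -0.0], [-0.001, -0.001, -1.0]]
wrist_force: [0.2, 0.7, -1.2]
gripper_width: 0.18
gripper_force: 30.0
```

Emit:
play_rows(steps=[{"ax":0,"ay":0,"az":8.5,"dx":0,"dy":0,"dz":0,"claw":8},{"ax":0,"ay":0,"az":8.5,"dx":0,"dy":0,"dz":0,"claw":8},{"ax":0,"ay":0,"az":8.5,"dx":0,"dy":0,"dz":0,"claw":8},{"ax":0,"ay":0,"az":0,"dx":0,"dy":0,"dz":0,"claw":8},{"ax":0,"ay":0,"az":0,"dx":0,"dy":0,"dz":0,"claw":8}])

```text
time_s: 18.75
tcp_pos: [0.5181, -0.123, 0.3035]
ee_rot: [[-0.967, -0.256, 0.001], [-0.256, 0.967, -0.0], [-0.001, -0.0, -1.0]]
wrist_force: [-0.6, 0.4, -0.6]
gripper_width: 0.176
gripper_force: 30.0
```

```bash
python3 - <<'E'
from h import *
S=sense(); T=np.array(S["tcp_pos"]); R=np.array(S["ee_rot"]); print(S["time_s"],S["joints"],T,R, "to above home:",rnd(R.T@(np.array([.4709,-.3390,.3030])-T)))
E
```

```text
18.75 [ 4.11086818e+00  1.06695488e+01 -6.49130865e+00  8.41031884e-03
 -7.27719221e+01 -7.92742701e+01] [ 0.51810566 -0.12301558  0.30353989] [[-9.66648246e-01 -2.56105007e-01  1.18025315e-03]
 [-2.56105249e-01  9.66648901e-01 -5.57368909e-05]
 [-1.12661591e-03 -3.56146994e-04 -9.99999302e-01]] to above home: [0.1009, -0.1967, 0.0005]
```

Emit:
play_rows(steps=[{"ax":0,"ay":0,"az":0,"dx":10,"dy":-19,"dz":0,"claw":8},{"ax":0,"ay":0,"az":0,"dx":15,"dy":-29,"dz":0,"claw":8},{"ax":0,"ay":0,"az":0,"dx":15,"dy":-30,"dz":0,"claw":8},{"ax":0,"ay":0,"az":0,"dx":15,"dy":-30,"dz":0,"claw":8},{"ax":0,"ay":0,"az":0,"dx":15,"dy":-30,"dz":0,"claw":8},{"ax":0,"ay":0,"az":0,"dx":15,"dy":-29,"dz":0,"claw":8},{"ax":0,"ay":0,"az":0,"dx":11,"dy":-20,"dz":0,"claw":8},{"ax":0,"ay":0,"az":0,"dx":5,"dy":-10,"dz":0,"claw":8},{"ax":0,"ay":0,"az":0,"dx":0,"dy":0,"dz":0,"claw":8},{"ax":0,"ay":0,"az":0,"dx":0,"dy":0,"dz":0,"claw":8},{"ax":0,"ay":0,"az":0,"dx":0,"dy":0,"dz":0,"claw":8}])

```text
time_s: 19.85
tcp_pos: [0.4704, -0.3382, 0.3029]
ee_rot: [[-0.967, -0.255, 0.0], [-0.255, 0.967, 0.0], [-0.0, 0.0, -1.0]]
wrist_force: [0.1, -0.2, -0.3]
gripper_width: 0.176
gripper_force: 30.0
```

```bash
python3 - <<'E'
from held import *
c=capture("wrist"); s=capture("scene"); S=sense(); T=S["tcp_pos"]; R=np.array(S["ee_rot"])
for k in(c,s):
    Q=cloud(k)[hm(k,0)]; print("minz",Q[:,2].min()-T[2])
    for z in np.arange(.15,.29,.02):
        r=Q[abs(Q[:,2]-z)<.01]
        if len(r)>3: print(round(z,2),rnd(np.median(r,0)[:2]-T[:2]),len(r))
print(T,"home:",rnd(R.T@(np.array([.4709,-.3390,.3030])-T)))
E
```

```text
minz -0.14182357177974908
0.17 [-0.0049, -0.0021] 61
0.19 [-0.005, -0.0029] 79
0.21 [-0.0051, -0.0021] 99
0.23 [-0.005, -0.0022] 125
0.25 [-0.0049, -0.0022] 149
0.27 [-0.007, -0.0028] 221
minz -0.1494847384293997
0.15 [-0.0012, -0.0003] 13
0.17 [-0.0022, -0.0015] 54
0.19 [-0.0024, -0.0014] 57
0.21 [-0.0026, -0.0012] 54
0.23 [-0.0027, -0.0008] 51
0.25 [-0.003, -0.0007] 55
0.27 [-0.0051, -0.0014] 82
[ 0.47044719 -0.33820409  0.30296878] home: [-0.0002, -0.0009, -0.0]
```

Emit:
play_rows(steps=[{"ax":0,"ay":0,"az":0,"dx":0,"dy":-0.8,"dz":15,"claw":8},{"ax":0,"ay":0,"az":0,"dx":0,"dy":0,"dz":25,"claw":8},{"ax":0,"ay":0,"az":0,"dx":0,"dy":0,"dz":25,"claw":8},{"ax":0,"ay":0,"az":0,"dx":0,"dy":0,"dz":15,"claw":8},{"ax":0,"ay":0,"az":0,"dx":0,"dy":0,"dz":10,"claw":8},{"ax":0,"ay":0,"az":0,"dx":0,"dy":0,"dz":6,"claw":8},{"ax":0,"ay":0,"az":0,"dx":0,"dy":0,"dz":5,"claw":8},{"ax":0,"ay":0,"az":0,"dx":0,"dy":0,"dz":5,"claw":8},{"ax":0,"ay":0,"az":0,"dx":0,"dy":0,"dz":5,"claw":8},{"ax":0,"ay":0,"az":0,"dx":0,"dy":0,"dz":5,"claw":8},{"ax":0,"ay":0,"az":0,"dx":0,"dy":0,"dz":0,"claw":8},{"ax":0,"ay":0,"az":0,"dx":0,"dy":0,"dz":0,"claw":8}])

```text
time_s: 21.15
tcp_pos: [0.4702, -0.3398, 0.1866]
ee_rot: [[-0.967, -0.253, -0.0], [-0.253, 0.967, 0.0], [0.0, 0.0, -1.0]]
wrist_force: [0.4, 0.6, -0.5]
gripper_width: 0.177
gripper_force: 30.0
```

Tip is in the hole with no force, so I'll go on down to home.

Emit:
play_rows(steps=[{"ax":0,"ay":0,"az":0,"dx":0,"dy":0,"dz":6,"claw":8},{"ax":0,"ay":0,"az":0,"dx":0,"dy":0,"dz":6,"claw":8},{"ax":0,"ay":0,"az":0,"dx":0,"dy":0,"dz":6,"claw":8},{"ax":0,"ay":0,"az":0,"dx":0,"dy":0,"dz":5,"claw":8},{"ax":0,"ay":0,"az":0,"dx":0,"dy":0,"dz":2,"claw":8},{"ax":0,"ay":0,"az":0,"dx":0,"dy":0,"dz":1,"claw":8},{"ax":0,"ay":0,"az":0,"dx":0,"dy":0,"dz":1,"claw":8},{"ax":0,"ay":0,"az":0,"dx":0,"dy":0,"dz":0,"claw":8},{"ax":0,"ay":0,"az":0,"dx":0,"dy":0,"dz":0,"claw":8}])

```text
time_s: 22.05
tcp_pos: [0.4703, -0.3399, 0.1597]
ee_rot: [[-0.967, -0.253, 0.0], [-0.253, 0.967, 0.0], [-0.0, 0.0, -1.0]]
wrist_force: [1.2, 1.8, -0.9]
gripper_width: 0.176
gripper_force: 30.0
```

Emit:
play_rows(steps=[{"ax":0,"ay":0,"az":0,"dx":0,"dy":0,"dz":1,"claw":8},{"ax":0,"ay":0,"az":0,"dx":0,"dy":0,"dz":0,"claw":8},{"ax":0,"ay":0,"az":0,"dx":0,"dy":0,"dz":0,"claw":30},{"ax":0,"ay":0,"az":0,"dx":0,"dy":0,"dz":0,"claw":60},{"ax":0,"ay":0,"az":0,"dx":0,"dy":0,"dz":0,"claw":60},{"ax":0,"ay":0,"az":0,"dx":0,"dy":0,"dz":0,"claw":60},{"ax":0,"ay":0,"az":0,"dx":0,"dy":0,"dz":0,"claw":60},{"ax":0,"ay":0,"az":0,"dx":0,"dy":0,"dz":-15,"claw":60},{"ax":0,"ay":0,"az":0,"dx":0,"dy":0,"dz":-30,"claw":60},{"ax":0,"ay":0,"az":0,"dx":0,"dy":0,"dz":-40,"claw":60},{"ax":0,"ay":0,"az":0,"dx":0,"dy":0,"dz":-40,"claw":60},{"ax":0,"ay":0,"az":0,"dx":0,"dy":0,"dz":-25,"claw":60},{"ax":0,"ay":0,"az":0,"dx":0,"dy":0,"dz":0,"claw":60},{"ax":0,"ay":0,"az":0,"dx":0,"dy":0,"dz":0,"claw":60}])

```text
time_s: 23.45
tcp_pos: [0.4702, -0.3397, 0.3089]
ee_rot: [[-0.968, -0.253, 0.001], [-0.253, 0.968, 0.0], [-0.001, 0.0, -1.0]]
wrist_force: [-0.5, -0.6, -1.0]
gripper_width: 0.687
gripper_force: 0.0
```

```bash
python3 - <<'E'
from axis import *
near=(.4705,-.339); S=sense(); print(S["time_s"],S["joints"],S["tcp_pos"],S["ee_rot"])
cs=[capture("wrist"),capture("scene")]
for c in cs:
    Q=cloud(c)[stickmask(c,near)]; print("stick top z",np.percentile(Q[:,2],[99,100]))
    for z in(.07,.1,.15,.18):
        r=Q[abs(Q[:,2]-z)<.01]
        if len(r)>3: print(z,rnd(np.median(r,0)))
# knob in every view
t=capture("top"); s=cs[1]; k=np.array([.447,.0005])
pts={}
for n,c in(("t",t),("s",s)):
    P=cloud(c); hsv=cv2.cvtColor(c["frame"],cv2.COLOR_BGR2HSV)
    m=(np.hypot(P[...,0]-k[0],P[...,1]-k[1])<.017)&(P[...,2]>.06)&(P[...,2]<.1); Q=P[m]; print(n,"knob",len(Q),rnd(Q.mean(0)),Q[:,2].max())
    ys,xs=np.nonzero(m); pts[n]=(xs.mean(),ys.mean())
print(meet(t,pts["t"],s,pts["s"]))
# balls in the crock
a=np.radians(18.2); M=np.array([[np.cos(a),-np.sin(a)],[np.sin(a),np.cos(a)]]); P=cloud(t)
q=(P[...,:2]-[.5505,.0165])@M
m=(np.hypot(q[...,0],q[...,1])<.06)&(q[...,1]<-.016)&(P[...,2]<.07); print("max z in open side",P[m][:,2].max())
E
```

```text
23.45 [-1.98746894e+01  1.53861560e+01  4.81089405e-01 -3.45513046e-02
 -7.50515282e+01 -5.54690714e+01] [ 0.47019641 -0.33971628  0.30890408] [[-9.67500139e-01 -2.52868842e-01  9.10557255e-04]
 [-2.52868680e-01  9.67500567e-01  2.90363961e-04]
 [-9.54388659e-04  5.06757614e-05 -9.99999543e-01]]
stick top z [0.19775014 0.19830554]
0.07 [0.4654, -0.3417, 0.0703]
0.1 [0.4656, -0.3418, 0.0987]
0.15 [0.4633, -0.3425, 0.1508]
0.18 [0.4639, -0.3433, 0.1834]
stick top z [0.19503819 0.19588271]
0.15 [0.4656, -0.3417, 0.1507]
0.18 [0.4659, -0.3419, 0.1807]
t knob 95 [0.4477, 0.0007, 0.0886] 0.09677524598656961
s knob 82 [0.4461, -0.0004, 0.0837] 0.09148906320766259
(array([0.44764247, 0.00133912, 0.08206955]), np.float64(6.181001028352927e-05))
max z in open side 0.04448842409562337
```

The stirrer is home (top at 198 mm, as before) and released. Next, the knob.

Emit:
play_rows(steps=[{"ax":0,"ay":0,"az":0,"dx":-4,"dy":20,"dz":0,"claw":60},{"ax":0,"ay":0,"az":0,"dx":-7,"dy":38,"dz":0,"claw":60},{"ax":0,"ay":0,"az":0,"dx":-8,"dy":40,"dz":0,"claw":60},{"ax":0,"ay":0,"az":0,"dx":-8,"dy":40,"dz":0,"claw":60},{"ax":0,"ay":0,"az":0,"dx":-8,"dy":40,"dz":0,"claw":60},{"ax":0,"ay":0,"az":0,"dx":-8,"dy":40,"dz":0,"claw":60},{"ax":0,"ay":0,"az":0,"dx":-7,"dy":39,"dz":0,"claw":60},{"ax":0,"ay":0,"az":0,"dx":-7,"dy":38,"dz":0,"claw":60},{"ax":0,"ay":0,"az":0,"dx":-5,"dy":28,"dz":0,"claw":60},{"ax":0,"ay":0,"az":0,"dx":-2,"dy":12,"dz":30,"claw":60},{"ax":0,"ay":0,"az":-3.5,"dx":0,"dy":0,"dz":40,"claw":60},{"ax":0,"ay":0,"az":0,"dx":0,"dy":0,"dz":20,"claw":60},{"ax":0,"ay":0,"az":0,"dx":0,"dy":0,"dz":0,"claw":60},{"ax":0,"ay":0,"az":0,"dx":0,"dy":0,"dz":0,"claw":60}])

```text
time_s: 25.0
tcp_pos: [0.4477, 0.0002, 0.2188]
ee_rot: [[-0.95, -0.312, -0.001], [-0.312, 0.95, -0.001], [0.001, -0.001, -1.0]]
wrist_force: [0.2, 0.9, 0.2]
gripper_width: 0.688
gripper_force: 0.0
```

```bash
python3 - <<'E'
from h import *
S=sense(); T=np.array(S["tcp_pos"]); R=np.array(S["ee_rot"]); print(S["time_s"],S["joints"],T,R)
c=capture("wrist"); P=cloud(c)
m=(np.hypot(P[...,0]-.447,P[...,1]-.001)<.018)&(P[...,2]>.06)&(P[...,2]<.1)&(c["range_z"]>.05); Q=P[m]; print("knob",len(Q))
if len(Q)>20:
    print(rnd(Q.mean(0)))
    from scipy.optimize import least_squares
    f=least_squares(lambda p:np.linalg.norm(Q-p,axis=1)-.012,[.447,.001,.08],loss="soft_l1",f_scale=.001); print("sphere",rnd(f.x),np.abs(f.fun).mean())
print("to knob",rnd(R.T@(np.array([.4475,.001,.0805])-T)))
E
```

```text
25.0 [ 2.09708436e+01  5.70741900e+00 -2.51370117e+01  4.80314841e-02
 -5.92126184e+01 -9.28214292e+01] [4.47673842e-01 2.27120678e-04 2.18792281e-01] [[-9.50113255e-01 -3.11904393e-01 -6.71856165e-04]
 [-3.11903642e-01  9.50113183e-01 -1.02876194e-03]
 [ 9.59214768e-04 -7.67885971e-04 -9.99999245e-01]]
knob 505
[0.448, 0.0011, 0.0876]
sphere [0.4496, 0.0017, 0.0801] 0.0004581436811628289
to knob [-0.0002, 0.0009, 0.1383]
```

Emit:
play_rows(steps=[{"ax":0,"ay":0,"az":0,"dx":-1.2,"dy":1,"dz":20,"claw":60},{"ax":0,"ay":0,"az":0,"dx":0,"dy":0,"dz":30,"claw":60},{"ax":0,"ay":0,"az":0,"dx":0,"dy":0,"dz":30,"claw":60},{"ax":0,"ay":0,"az":0,"dx":0,"dy":0,"dz":25,"claw":60},{"ax":0,"ay":0,"az":0,"dx":0,"dy":0,"dz":20,"claw":60},{"ax":0,"ay":0,"az":0,"dx":0,"dy":0,"dz":10,"claw":60},{"ax":0,"ay":0,"az":0,"dx":0,"dy":0,"dz":4,"claw":60},{"ax":0,"ay":0,"az":0,"dx":0,"dy":0,"dz":0,"claw":60},{"ax":0,"ay":0,"az":0,"dx":0,"dy":0,"dz":0,"claw":60}])

```text
time_s: 25.95
tcp_pos: [0.4492, 0.002, 0.0808]
ee_rot: [[-0.95, -0.312, 0.002], [-0.312, 0.95, 0.001], [-0.002, -0.0, -1.0]]
wrist_force: [-0.3, -0.0, 0.7]
gripper_width: 0.69
gripper_force: 0.0
```

Emit:
play_rows(steps=[{"ax":0,"ay":0,"az":0,"dx":0,"dy":0,"dz":0,"claw":40},{"ax":0,"ay":0,"az":0,"dx":0,"dy":0,"dz":0,"claw":30},{"ax":0,"ay":0,"az":0,"dx":0,"dy":0,"dz":0,"claw":15},{"ax":0,"ay":0,"az":0,"dx":0,"dy":0,"dz":0,"claw":15},{"ax":0,"ay":0,"az":0,"dx":0,"dy":0,"dz":0,"claw":15},{"ax":0,"ay":0,"az":0,"dx":0,"dy":0,"dz":0,"claw":15}])

```text
time_s: 26.55
tcp_pos: [0.4481, 0.0022, 0.0797]
ee_rot: [[-0.95, -0.311, -0.0], [-0.311, 0.95, 0.001], [-0.0, 0.001, -1.0]]
wrist_force: [-2.4, 3.3, 1.6]
gripper_width: 0.254
gripper_force: 30.0
```

Emit:
play_rows(steps=[{"ax":0,"ay":0,"az":0,"dx":-0.1,"dy":0,"dz":-6.3,"claw":15},{"ax":0,"ay":0,"az":0,"dx":-0.6,"dy":0,"dz":-9.4,"claw":15},{"ax":0,"ay":0,"az":0,"dx":-1.1,"dy":0,"dz":-9.4,"claw":15},{"ax":0,"ay":0,"az":0,"dx":-1.5,"dy":0,"dz":-9.3,"claw":15},{"ax":0,"ay":0,"az":0,"dx":-2,"dy":0,"dz":-9.2,"claw":15},{"ax":0,"ay":0,"az":0,"dx":-2.6,"dy":0,"dz":-9.1,"claw":15},{"ax":0,"ay":0,"az":0,"dx":-3,"dy":0,"dz":-8.9,"claw":15},{"ax":0,"ay":0,"az":0,"dx":0,"dy":0,"dz":0,"claw":15},{"ax":0,"ay":0,"az":0,"dx":0,"dy":0,"dz":0,"claw":15}])

```text
time_s: 27.45
tcp_pos: [0.4586, 0.0056, 0.1421]
ee_rot: [[-0.95, -0.311, 0.001], [-0.311, 0.95, 0.001], [-0.001, 0.001, -1.0]]
wrist_force: [-1.2, 5.7, -1.0]
gripper_width: 0.258
gripper_force: 30.0
```

```bash
cat > lid.py <<'E'
from h import *
S=sense(); print(S["time_s"],S["tcp_pos"],rnd(S["wrist_force"],1),S["gripper_width"])
a=np.radians(18.2); M=np.array([[np.cos(a),-np.sin(a)],[np.sin(a),np.cos(a)]])
for n in("scene","top"):
    c=capture(n); P=cloud(c); q=(P[...,:2]-[.6185,.0572])@M; hsv=cv2.cvtColor(c["frame"],cv2.COLOR_BGR2HSV)
    m=(q[...,0]>-.15)&(q[...,0]<-.02)&(abs(q[...,1])<.06)&(P[...,2]>.09)&(P[...,2]<.24)&(hsv[...,1]>110)&(hsv[...,2]>70)&(hsv[...,0]<20)
    x,z=-q[...,0][m],P[...,2][m]
    if m.sum()<40: print(n,m.sum()); continue
    vx,vz,x0,z0=cv2.fitLine(np.stack([x,z],1).astype(np.float32)*1000,cv2.DIST_HUBER,0,.01,.01).ravel(); print(n,m.sum(),"lid angle",np.degrees(np.arctan(vz/vx)))
T=S["tcp_pos"]; d=(T[:2]-[.6185,.0572])@M; print("hinge-rel",rnd(d),T[2]-.08,"angle",np.degrees(np.arctan2(T[2]-.08,-d[0])),"r",np.hypot(T[2]-.08,d[0]))
E
python3 lid.py
```

```text
27.45 [0.45856138 0.00564077 0.14205143] [-1.2, 5.7, -1.0] 0.25778983995177324
scene 225 lid angle 20.231504
top 1154 lid angle 20.325956
hinge-rel [-0.168, 0.001] 0.062051433664315855 angle 20.267358957050956 r 0.17913164929728367
```

Emit:
play_rows(steps=[{"ax":0,"ay":0,"az":0,"dx":-3.4,"dy":0.5,"dz":-8.8,"claw":15},{"ax":0,"ay":0,"az":0,"dx":-3.9,"dy":0,"dz":-8.6,"claw":15},{"ax":0,"ay":0,"az":0,"dx":-4.4,"dy":0,"dz":-8.4,"claw":15},{"ax":0,"ay":0,"az":0,"dx":-4.7,"dy":0,"dz":-8.1,"claw":15},{"ax":0,"ay":0,"az":0,"dx":-5.2,"dy":0,"dz":-7.9,"claw":15},{"ax":0,"ay":0,"az":0,"dx":-5.6,"dy":0,"dz":-7.6,"claw":15},{"ax":0,"ay":0,"az":0,"dx":-6,"dy":0,"dz":-7.2,"claw":15},{"ax":0,"ay":0,"az":0,"dx":0,"dy":0,"dz":0,"claw":15},{"ax":0,"ay":0,"az":0,"dx":0,"dy":0,"dz":0,"claw":15}])

```text
time_s: 28.45
tcp_pos: [0.49, 0.0161, 0.1981]
ee_rot: [[-0.95, -0.312, -0.001], [-0.312, 0.95, 0.0], [0.001, 0.0, -1.0]]
wrist_force: [-2.7, 4.9, -1.6]
gripper_width: 0.254
gripper_force: 30.0
```

```bash
python3 lid.py
```

```text
28.45 [0.4900068  0.01605055 0.19811234] [-2.7, 4.9, -1.6] 0.25445610610551506
scene 216 lid angle 43.058113
top 386 lid angle 41.50035
hinge-rel [-0.1349, 0.001] 0.11811233729945438 angle 41.200268187282575 r 0.17931318615951577
```

Good, 41 degrees as planned. Continuing to 60.

Emit:
play_rows(steps=[{"ax":0,"ay":0,"az":0,"dx":-6.4,"dy":0,"dz":-7,"claw":15},{"ax":0,"ay":0,"az":0,"dx":-6.7,"dy":0,"dz":-6.6,"claw":15},{"ax":0,"ay":0,"az":0,"dx":-7.1,"dy":0,"dz":-6.2,"claw":15},{"ax":0,"ay":0,"az":0,"dx":-7.4,"dy":0,"dz":-5.9,"claw":15},{"ax":0,"ay":0,"az":0,"dx":-7.6,"dy":0,"dz":-5.5,"claw":15},{"ax":0,"ay":0,"az":0,"dx":-8,"dy":0,"dz":-5,"claw":15},{"ax":0,"ay":0,"az":0,"dx":-2.7,"dy":0,"dz":-1.6,"claw":15},{"ax":0,"ay":0,"az":0,"dx":0,"dy":0,"dz":0,"claw":15},{"ax":0,"ay":0,"az":0,"dx":0,"dy":0,"dz":0,"claw":15},{"ax":0,"ay":0,"az":0,"dx":0,"dy":0,"dz":0,"claw":15}])

```text
time_s: 29.55
tcp_pos: [0.5336, 0.0305, 0.2358]
ee_rot: [[-0.95, -0.312, -0.001], [-0.312, 0.95, 0.0], [0.001, 0.0, -1.0]]
wrist_force: [-0.6, 4.9, -2.3]
gripper_width: 0.256
gripper_force: 30.0
```

```bash
python3 lid.py; python3 - <<'E'
from h import *
o=[]
for n in("scene","top"): o.append(cv2.resize(capture(n)["frame"],(400,300)))
s=capture("scene")["frame"]; f=cv2.resize(s[120:320,110:377],(800,600)); f[:150,600:]=cv2.resize(o[1],(200,150)); cv2.imwrite("pics/end.png",f)
E
```

```text
29.55 [0.53360168 0.03046368 0.23584607] [-0.6, 4.9, -2.3] 0.25571829255220074
scene 602 lid angle 60.45704
top 0
hinge-rel [-0.089, 0.0011] 0.1558460675187699 angle 60.26985896511183 r 0.17946950304155934
```

View pics/end.png

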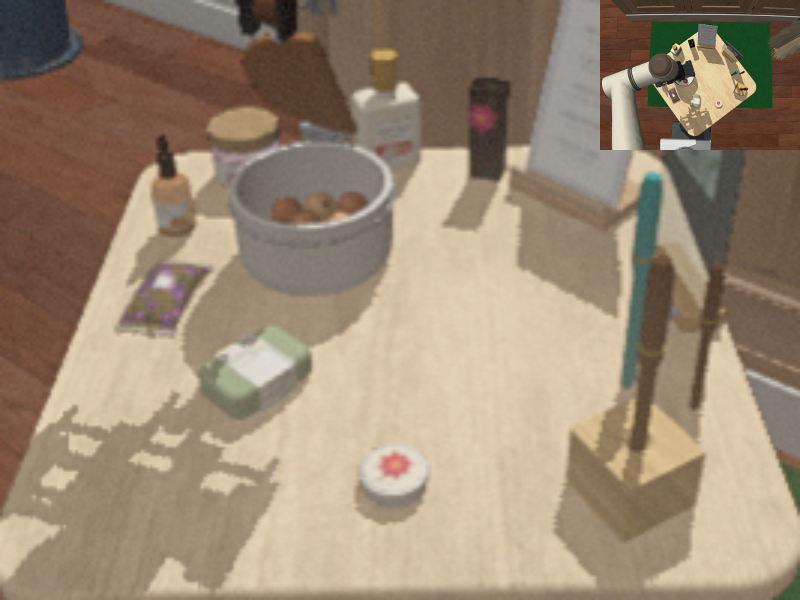

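The final picture shows the lid held open (300,80), the balls inside the crock (315,210) and the stirrer standing in its block (645,360). The other goods are where they were. Handing in.

```bash
python3 -c "
from station import *
print(finish_job())"
```

```text
the job is handed in; nothing more can be done
None
```

I stirred the crock twice there and back, put the stirrer back home in its block and let go of it, and handed in at about 30 s with the lid held open by its knob at about 60°.

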